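# Fit and clamp the filter funnels on the pharmacy's filtration manifold

## Task

Set up the filtration manifold on the pharmacy's preparation bench: push every steel filter funnel that stands on the bench fully home over the spigot of a port of its own (swing that port's clamp jaw out of the way first if it stands too far in), swing the jaw shut round the two flanges, and then swing the latch lever shut over the jaw. Never shut a latch while its jaw is still open, and leave the jars and the carton where they stand.

Things in the scene. Friction and masses are not known exactly. Their poses are not given: they have to be found in the camera images.
- manifold: Filtration manifold, fixed: stainless tube 400 mm long, 50 mm dia, on feet, carrying three alike ports in a row, 160 mm apart. Origin: on the bench under the middle port. z up; y along the row towards the left port; x away from the robot; turned up to 0.15 rad. Each port has a two-part aluminium clamp ring, 83 mm dia: a fixed half on its +y side, a swing half (jaw) on its -y side.
- port_a (a point): Left port, seen from the robot; axes as the manifold's. The point is the centre of the top face of its flange (64 mm dia), 105 mm above the bench. A round spigot 42.5 mm dia rises 18 mm from there, its upper 6 mm tapered to 34.5 mm. The fixed clamp half stands 4.5 mm above the flange face. Any port takes any funnel; how unused ports are left does not matter.
- jaw_a (a joint): Jaw of the left port: 0 = shut (hard stop), grows to 1.3 rad as it swings out, clockwise from above; found at 0.2 to 1.2. Vertical pin 46 mm from the port's axis towards -x. Friction 0.08 N m, stays where left. Shut, its lip lies 6.5 to 10.5 mm above the flange face, over the funnel's flange: it shuts only over a funnel fully home; funnels go on only with the jaw 0.6 rad open or more.
- jaw_a_post (a point): Upright steel finger post on jaw_a, 10 mm dia, to push or pinch the jaw by. The point is on its axis, 18 mm above the flange face; its top is at 28 mm, its free length starts at 11 mm. It is 86 mm from the hinge pin; shut, it stands at (+33, -33) mm from the port's axis in the port's x, y.
- latch_a (a joint): Latch lever of the left port, a hook on the fixed clamp half at the port's far side: 0 = hooked over the shut jaw's end lug (hard stop, lever along -y), grows to 1.75 rad as it swings out, anticlockwise from above (1.57: along +x); found at 1.1 to 1.6. Vertical pivot at (+57, +11) mm from the port's axis in its x, y. Friction 0.05 N m, stays where left. Shut it only after the jaw.
- latch_a_post (a point): Upright steel finger post near the end of latch_a, 10 mm dia, to push or pinch it by. The point is on its axis, 18 mm above the flange face; its top is at 28 mm, its free length starts at 7 mm. It is 41 mm from the pivot; shut, it stands at (+58, -30) mm from the port's axis in the port's x, y.
- port_b (a point): Middle port, seen from the robot; axes as the manifold's. The point is the centre of the top face of its flange (64 mm dia), 105 mm above the bench. A round spigot 42.5 mm dia rises 18 mm from there, its upper 6 mm tapered to 34.5 mm. The fixed clamp half stands 4.5 mm above the flange face. Any port takes any funnel; how unused ports are left does not matter.
- jaw_b (a joint): Jaw of the middle port: 0 = shut (hard stop), grows to 1.3 rad as it swings out, clockwise from above; found at 0.2 to 1.2. Vertical pin 46 mm from the port's axis towards -x. Friction 0.08 N m, stays where left. Shut, its lip lies 6.5 to 10.5 mm above the flange face, over the funnel's flange: it shuts only over a funnel fully home; funnels go on only with the jaw 0.6 rad open or more.
- jaw_b_post (a point): Upright steel finger post on jaw_b, 10 mm dia, to push or pinch the jaw by. The point is on its axis, 18 mm above the flange face; its top is at 28 mm, its free length starts at 11 mm. It is 86 mm from the hinge pin; shut, it stands at (+33, -33) mm from the port's axis in the port's x, y.
- latch_b (a joint): Latch lever of the middle port, a hook on the fixed clamp half at the port's far side: 0 = hooked over the shut jaw's end lug (hard stop, lever along -y), grows to 1.75 rad as it swings out, anticlockwise from above (1.57: along +x); found at 1.1 to 1.6. Vertical pivot at (+57, +11) mm from the port's axis in its x, y. Friction 0.05 N m, stays where left. Shut it only after the jaw.
- latch_b_post (a point): Upright steel finger post near the end of latch_b, 10 mm dia, to push or pinch it by. The point is on its axis, 18 mm above the flange face; its top is at 28 mm, its free length starts at 7 mm. It is 41 mm from the pivot; shut, it stands at (+58, -30) mm from the port's axis in the port's x, y.
- port_c (a point): Right port, seen from the robot; axes as the manifold's. The point is the centre of the top face of its flange (64 mm dia), 105 mm above the bench. A round spigot 42.5 mm dia rises 18 mm from there, its upper 6 mm tapered to 34.5 mm. The fixed clamp half stands 4.5 mm above the flange face. Any port takes any funnel; how unused ports are left does not matter.
- jaw_c (a joint): Jaw of the right port: 0 = shut (hard stop), grows to 1.3 rad as it swings out, clockwise from above; found at 0.2 to 1.2. Vertical pin 46 mm from the port's axis towards -x. Friction 0.08 N m, stays where left. Shut, its lip lies 6.5 to 10.5 mm above the flange face, over the funnel's flange: it shuts only over a funnel fully home; funnels go on only with the jaw 0.6 rad open or more.
- jaw_c_post (a point): Upright steel finger post on jaw_c, 10 mm dia, to push or pinch the jaw by. The point is on its axis, 18 mm above the flange face; its top is at 28 mm, its free length starts at 11 mm. It is 86 mm from the hinge pin; shut, it stands at (+33, -33) mm from the port's axis in the port's x, y.
- latch_c (a joint): Latch lever of the right port, a hook on the fixed clamp half at the port's far side: 0 = hooked over the shut jaw's end lug (hard stop, lever along -y), grows to 1.75 rad as it swings out, anticlockwise from above (1.57: along +x); found at 1.1 to 1.6. Vertical pivot at (+57, +11) mm from the port's axis in its x, y. Friction 0.05 N m, stays where left. Shut it only after the jaw.
- latch_c_post (a point): Upright steel finger post near the end of latch_c, 10 mm dia, to push or pinch it by. The point is on its axis, 18 mm above the flange face; its top is at 28 mm, its free length starts at 7 mm. It is 41 mm from the pivot; shut, it stands at (+58, -30) mm from the port's axis in the port's x, y.
- funnel_1_mid (a point): Filter funnel, one of two or three alike (None if absent): straight stainless tube 75 mm tall, 51 mm outside, 46 mm inside diameter, open at both ends, with a flange 64 mm dia, 5 mm thick at its foot, on which it stands; about 0.2 kg. The bore slips over a spigot until the flange lies flat on the port's flange. The point is its centre, 37.5 mm above its underside; z up along the tube.
- funnel_2_mid (a point): Filter funnel, one of two or three alike (None if absent): straight stainless tube 75 mm tall, 51 mm outside, 46 mm inside diameter, open at both ends, with a flange 64 mm dia, 5 mm thick at its foot, on which it stands; about 0.2 kg. The bore slips over a spigot until the flange lies flat on the port's flange. The point is its centre, 37.5 mm above its underside; z up along the tube.
- funnel_3_mid (a point): Filter funnel, one of two or three alike (None if absent): straight stainless tube 75 mm tall, 51 mm outside, 46 mm inside diameter, open at both ends, with a flange 64 mm dia, 5 mm thick at its foot, on which it stands; about 0.2 kg. The bore slips over a spigot until the flange lies flat on the port's flange. The point is its centre, 37.5 mm above its underside; z up along the tube.
- pill_bottle: Bystander: small amber jar with a white cap, 48 mm dia, 85 mm tall; origin at the centre of its underside. To be left alone.
- carton: Bystander: upright white medicine carton with a green band, 35 x 60 x 85 mm; origin at the centre of its underside. To be left alone.
- cream_jar: Bystander: white cream jar 60 mm dia, 45 mm tall; origin at the centre of its underside. To be left alone.
Things that resemble listed ones, but are neither listed nor needed, are in the scene too. What is shaped like the part that bears funnel_2_mid but purple is not meant. What is shaped like the part that bears funnel_1_mid but yellow is not meant.

How it is judged:
By the outcome, as a careful person would: the job done as asked, in the order asked, and still so for the second after the job is handed in, with the robot touching nothing.
Of funnel_1, funnel_2, funnel_3 only 2 to 3 are there at a start; the rules pass over those that are not, and their reading is None.
At some moment in a run one of funnel_1, funnel_2, funnel_3 may be knocked a few centimetres aside while the robot is not near it.
It also fails if it takes over 210 s, if anything falls off the work surface, if the arm or the gripper's body presses on something with over 40 N, if the wrist force passes 120 N, or if a joint passes its speed limit or range.

## Robot

A 7-joint arm with a two-finger parallel gripper is mounted at the origin on the work surface. World frame = base frame: x ahead of the robot, y to its left, z up, the work surface at z = 0. Lengths are in m, angles in rad, forces in N, time in s.
With the tool pointing down it reaches from about 0.425 to 0.925 m from the base axis. Payload 6.8 kg.
Tool frame: the origin (TCP) lies midway between the tips of the shut fingers; the grasp point (between the pads) lies 19 mm behind it; z points along the fingers, y is the line along which they close (so a half turn about z gives the same grasp; the last joint's range is limited). The gripper opens to 85 mm and grips with 20 to 120 N. Pads are 22 mm wide; open, the fingers measure 114 mm over their backs; the gripper's body (76 mm by 85 mm) begins 54 mm behind the grasp point. The pads swing forward as they close: fully open they stand 13 mm farther back than shut.
Start: joints at [1.1, 0.477, 0.022, 1.555, -0.011, 1.109, -0.083], TCP at [0.24, -0.631, 0.231] pointing down, gripper open.
Joint ranges: [-2.96, 2.96], [-0.34, 2.1], [-1.41, 1.46], [0.24, 2.44], [-1.37, 4.51], [0.17, 1.92], [-2.96, 2.96]. Speed limits (rad/s): [2.39, 2.39, 3.14, 3.14, 3.14, 3.14, 3.14].

## Interface

Orientations are given as a unit quaternion [w, x, y, z].
In Python, from station import bot gives the robot as it stands.
- The arm moves only by the tool jog_arm, never from a script. Its argument "rows" is a list of rows, each an object of numbers: "fingers": the finger opening in mm, from 0 to 85.4; "x", "y", "z": the shift along the tool's x, y, z in mm; "ax", "ay", "az": the turn, a rotation vector about the tool's x, y, z in degrees. A call has exactly 8 rows; each row shifts and turns the commanded pose from where the row before left it, along the tool's axes as they then stand; what a row does not reach is not made up. A row lasts 1/10 s, in which the tool goes at most 50 mm and 8.59 degrees, less where a joint would pass 70% of its speed; a pose out of reach is approached as far as the arm can. A call with a gripper value outside its range is refused whole. The fingers move at their own pace and stop on an object; "force" is the grip in N (left out, the last holds). Time passes only in rows, so rows that do not move let the fingers close, or fill a call up. It gives the time, the measured TCP pose, the force, the opening and the grip force at its end, in the units of the state.
- bot.get_obs(): the state, without advancing time (a new reading comes with each control period).
- bot.read_camera(name): name is "scene" or "top" or "wrist"; returns a dict with "pixels" (400x640x3 uint8, red, green, blue), "vertical_fov" (degrees; the focal length in pixels is half the picture's height over the tangent of half this angle, whatever the lens; pixels are square), "cx", "cy" (the principal point, pixels), "dist_coeffs" ([k1, k2, p1, p2, k3] as OpenCV has them; the pictures are not rectified), "world_from_camera" (4x4, takes a point from camera to world coordinates). Camera axes: x right, y down, z forward; pixel columns grow to the right and rows downward; lengths in m; the calibration is good to about 2 mm. A picture is of the moment at which its call begins. There is no depth.
- bot.hand_in(): hands the job in; it is judged then, once.
The state is a dict: "t": time; "q": joint angles; "joint_vel": joint speeds; "joint_torque": joint torques, N m; "eef_pos": TCP position; "tool_rot": TCP orientation; "contact_force": force on the tool from outside, world axes, zero at the start; "torque": the same for the moment, N m; "gripper_width": opening from 0.0 (shut) to 1.0 (fully open); "grasp_force": force on a finger pad.
Only numpy, scipy, OpenCV 4.12 (cv2) and the standard library are available. Lean on these libraries where they do the work, as an engineer would, in place of code of your own. Each camera call takes 0.05 s, during which the arm holds its last target. There are 200 camera calls.

## Working session

There is one attempt and no reset: what is moved stays moved. The work goes in short steps, Python scripts to look and compute and a tool call to move; the robot and the scene stay as the last step left them, time stands still between calls to the robot, and variables do not carry over. Pictures are saved under pics/ and viewed, at most 14 in all, crops included, and the job is handed in when it is done.

Besides the shell and the picture viewer there is one more tool, called after ">>>" as name([rows], argument=value, ...), one row to a line, values as JSON. jog_arm: Moves the arm, as the interface text tells. Its arguments: {"type":"object","properties":{"rows":{"type":"array","items":{"type":"object","properties":{"fingers":{"type":"number"},"x":{"type":"number"},"y":{"type":"number"},"z":{"type":"number"},"ax":{"type":"number"},"ay":{"type":"number"},"az":{"type":"number"}}}},"force":{"type":"number"}},"required":["rows"]}

```bash
ls; mkdir -p pics
cat > h.py <<'E'
import numpy as np, cv2, json
from station import bot
def cam(n):
    c=bot.read_camera(n); im=c["pixels"]; h=im.shape[0]
    f=h/2/np.tan(np.radians(c["vertical_fov"])/2)
    c["K"]=np.array([[f,0,c["cx"]],[0,f,c["cy"]],[0,0,1]]); c["d"]=np.array(c["dist_coeffs"],float); c["T"]=np.array(c["world_from_camera"]); return c
def save(c,n): cv2.imwrite("pics/"+n,cv2.cvtColor(np.asarray(c["pixels"]),cv2.COLOR_RGB2BGR))
def ray(c,uv,z):
    p=cv2.undistortPoints(np.array(uv,float).reshape(-1,1,2),c["K"],c["d"]).reshape(-1,2)
    d=np.c_[p,np.ones(len(p))]@c["T"][:3,:3].T; o=c["T"][:3,3]
    return o+d*((z-o[2])/d[:,2])[:,None]
def proj(c,P):
    Ti=np.linalg.inv(c["T"]); return cv2.projectPoints(np.array(P,float).reshape(-1,3),cv2.Rodrigues(Ti[:3,:3])[0],Ti[:3,3],c["K"],c["d"])[0].reshape(-1,2)
E
python3 - <<'E'
from h import *
for n in ["scene","top","wrist"]:
    c=cam(n); save(c,n+"0.png"); print(n,c["T"].round(3).tolist(),c["vertical_fov"],c["d"])
o=bot.get_obs(); print(o)
E
```

```text
pics
scene [[-0.164, 0.719, -0.675, 1.108], [0.986, 0.115, -0.117, 0.158], [-0.007, -0.685, -0.728, 0.728], [0.0, 0.0, 0.0, 1.0]] 54.19992966514776 [-0.0146313  0.         0.         0.         0.       ]
top [[-0.023, -0.975, 0.221, 0.369], [-1.0, 0.023, -0.001, 0.054], [-0.004, -0.221, -0.975, 0.923], [0.0, 0.0, 0.0, 1.0]] 57.715355160821694 [-0.08562451  0.          0.          0.          0.        ]
wrist [[0.355, -0.896, -0.266, 0.307], [-0.935, -0.341, -0.099, -0.605], [-0.002, 0.283, -0.959, 0.373], [0.0, 0.0, 0.0, 1.0]] 70.13453764027764 [-0.03105965  0.          0.          0.          0.        ]
{'t': 0.15, 'q': array([ 1.09990418,  0.47765945,  0.02234023,  1.55620161, -0.01151095,
        1.109273  , -0.08309621]), 'joint_vel': array([-0.00076774, -0.00286303, -0.00224556, -0.00178228, -0.00195109,
       -0.0013239 , -0.00062954]), 'joint_torque': array([ 2.66135052e-03, -5.96929371e+01,  1.61021736e+00, -2.81493509e+01,
        1.27356313e-02,  6.54411982e-03, -6.42391484e-06]), 'eef_pos': array([ 0.23939321, -0.63064927,  0.2305255 ]), 'tool_rot': array([-6.85975085e-04,  9.83590508e-01,  1.80414005e-01, -1.70177064e-04]), 'contact_force': array([ 0.91904964, -0.47769156, -1.42874314]), 'torque': array([0.00262172, 0.00105248, 0.01958366]), 'grasp_force': 0.0, 'gripper_width': 0.9983334202272619}
```

View pics/top0.png

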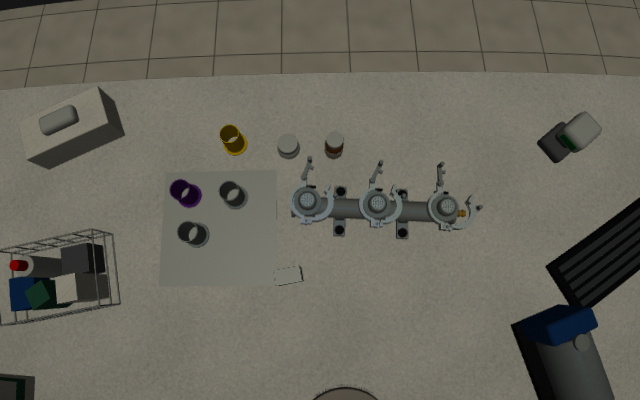

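View pics/scene0.png

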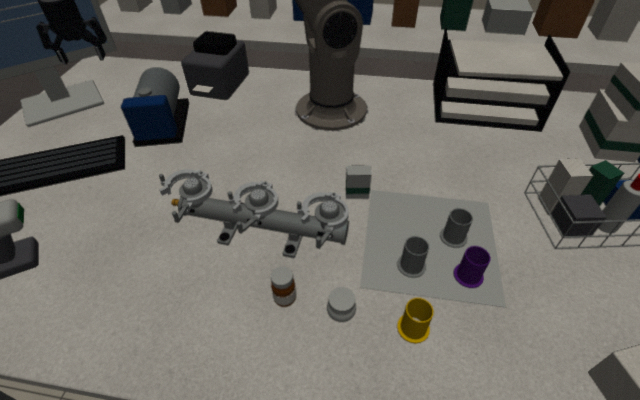

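Two steel funnels: top view at about (233,195) and (193,233). Purple and yellow are decoys. Ports are at (308,203), (377,205) and (443,208), left to right. I'll enlarge the relevant regions.

Run:
```python
from h import *
c=cam("top"); im=cv2.cvtColor(np.asarray(c["pixels"]),cv2.COLOR_RGB2BGR)
cv2.imwrite("pics/t1.png",cv2.resize(im[150:250,165:325],None,fx=5,fy=5,interpolation=cv2.INTER_CUBIC))
cv2.imwrite("pics/t2.png",cv2.resize(im[145:245,330:490],None,fx=5,fy=5,interpolation=cv2.INTER_CUBIC))
P=ray(c,[(308,202),(377,204.5),(443.5,207)],.123); print(P.round(4))
print(ray(c,[(233,187),(193,226)],.075).round(4))
```

```text
[[ 0.5436  0.0756  0.123 ]
 [ 0.5341 -0.0799  0.123 ]
 [ 0.5246 -0.2313  0.123 ]]
[[0.5956 0.2583 0.075 ]
 [0.502  0.3522 0.075 ]]
```

View pics/t1.png

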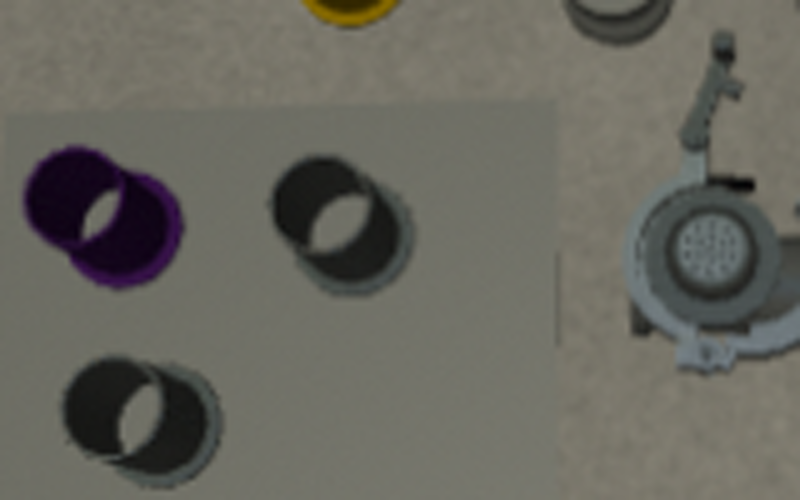

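View pics/t2.png

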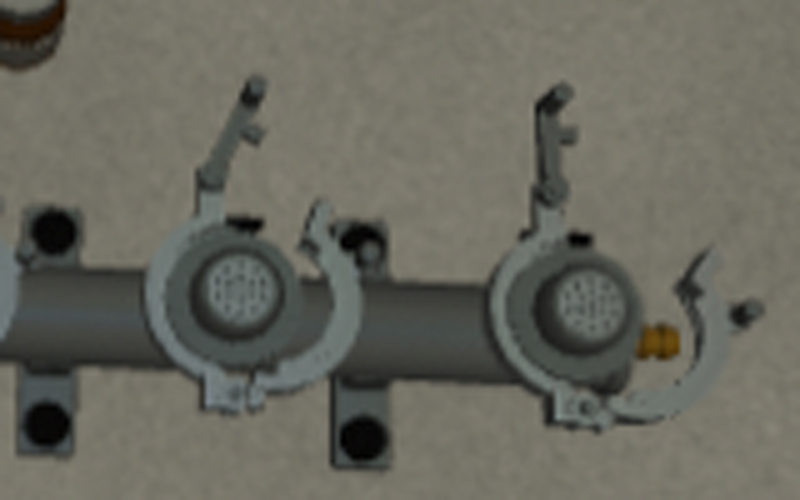

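Port a's spigot is at (307.2,199.6), b's at (377.4,202.8) and c's at (447.6,206). The funnel rims are centred at (229.4,191) and (187.8,232). Jaw c is wide open and jaw b partly open.

Run:
```python
from h import *
c=cam("top"); im=cv2.cvtColor(np.asarray(c["pixels"]),cv2.COLOR_RGB2BGR)
P=ray(c,[(307.2,199.6),(377.4,202.8),(447.6,206)],.123); print(P.round(4), np.linalg.norm(np.diff(P,axis=0),axis=1))
d=P[0]-P[2]; th=np.arctan2(-d[0],d[1]); print("yaw",th)
R=np.array([[np.cos(th),-np.sin(th)],[np.sin(th),np.cos(th)]])
J=ray(c,[(404,195),(480.4,207.0)],.133); L=ray(c,[(309.6,158),(381,162.8),(442,164)],.133)
for n,p,j in zip("bc",P[1:],J):
    v=R.T@(j-p)[:2]-[-.046,0]; print(n,"jaw",v,np.hypot(*v),np.arctan2(-.033,.079)-np.arctan2(v[1],v[0]))
for n,p,j in zip("abc",P,L):
    v=R.T@(j-p)[:2]-[.057,.011]; print(n,"latch",v,np.hypot(*v),np.arctan2(v[1],v[0])+np.pi/2)
print(ray(c,[(229.4,191),(187.8,232)],.075).round(4))
print(ray(c,[(235,197.5),(194,234.5)],.005).round(4))
cv2.imwrite("pics/t3.png",cv2.resize(im[150:250,280:410],None,fx=6,fy=6,interpolation=cv2.INTER_CUBIC))
```

```text
[[ 0.5492  0.0773  0.123 ]
 [ 0.538  -0.081   0.123 ]
 [ 0.5266 -0.2411  0.123 ]] [0.15866669 0.16044946]
yaw -0.0707431545091716
b jaw [ 0.0644815  -0.05821504] 0.08687263425602777 0.3386801346608751
c jaw [ 0.04490805 -0.07212517] 0.0849633623430779 0.6182059253182851
a latch [ 0.03861587 -0.01163292] 0.04033002088633422 1.2781957828930028
b latch [ 0.0348461  -0.01677563] 0.038673920587174705 1.1221223387948245
c latch [0.03916819 0.00230687] 0.039236063337812765 1.6296247980836345
[[0.5859 0.2668 0.075 ]
 [0.4878 0.3641 0.075 ]]
[[0.5859 0.269  0.005 ]
 [0.4909 0.3731 0.005 ]]
```

View pics/t3.png

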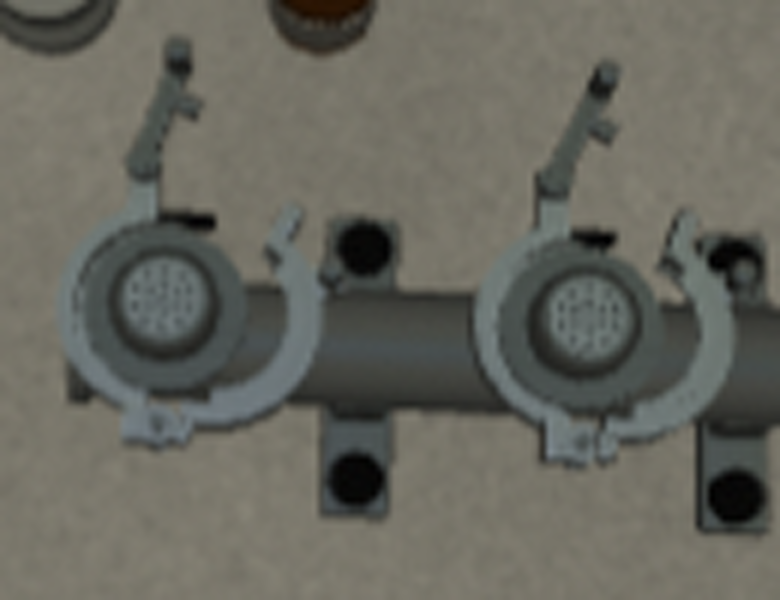

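Yaw is −0.071 and the 160 mm port spacing checks out. The post radii, 86 and 40 mm, match as well. I'll use ports b and c, opening their jaws wider first. Now moving: square the tool to the manifold, then travel.

>>> jog_arm([
  {"az":8.3,"fingers":0},
  {"az":8.3},
  {"az":8.2},
  {"x":26,"y":-36},
  {"x":26,"y":-36},
  {"x":26,"y":-36},
  {"x":26,"y":-36},
  {"x":26,"y":-36},
], force=40)

```text
invalid input
```

```bash
cat >> h.py <<'E'
th=-0.0707; Rm=np.array([[np.cos(th),-np.sin(th)],[np.sin(th),np.cos(th)]])
PORT=dict(a=np.array([.5492,.0773]),b=np.array([.538,-.081]),c=np.array([.5266,-.2411]))
def inport(n,x,y): return PORT[n]+Rm@[x,y]
def go(xy,z,head=th):
    "delta in tool mm (x,y,z) in current tool axes, and az"
    from scipy.spatial.transform import Rotation as Ro
    o=bot.get_obs(); q=o["tool_rot"]; R=Ro.from_quat([q[1],q[2],q[3],q[0]]).as_matrix()
    h=np.arctan2(R[1,0],R[0,0]); print("t",round(o["t"],2),"pos",o["eef_pos"].round(4),"head",round(np.degrees(h),2),"tilt",np.degrees(np.arccos(-R[2,2])).round(2),"F",np.round(o["contact_force"],1),"w",round(o["gripper_width"]*85.4,1))
    dl=R.T@(np.array([*xy,z])-o["eef_pos"])*1000
    print("tool delta",dl.round(1),"az",round(np.degrees(h-head),1)); return dl
E
python3 -c "
from h import *
go(inport('c',0,-.044),.16)"
```

```text
t 0.25 pos [ 0.2395 -0.6308  0.2308] head 20.79 tilt 0.05 F [-0.   0.5 -0.2] w 85.4
tool delta [ 388.3 -222.5   71. ] az 24.8
```

>>> jog_arm([
  {"fingers":0,"x":0,"y":0,"z":0,"ax":0,"ay":0,"az":8.3},
  {"fingers":0,"x":0,"y":0,"z":0,"ax":0,"ay":0,"az":8.3},
  {"fingers":0,"x":0,"y":0,"z":0,"ax":0,"ay":0,"az":8.2},
  {"fingers":0,"x":26,"y":-36,"z":0,"ax":0,"ay":0,"az":0},
  {"fingers":0,"x":26,"y":-36,"z":0,"ax":0,"ay":0,"az":0},
  {"fingers":0,"x":26,"y":-36,"z":0,"ax":0,"ay":0,"az":0},
  {"fingers":0,"x":26,"y":-36,"z":0,"ax":0,"ay":0,"az":0},
  {"fingers":0,"x":26,"y":-36,"z":0,"ax":0,"ay":0,"az":0},
], force=40)

```text
t: 1.05
eef_pos: [0.3828, -0.4591, 0.2314]
tool_rot: [0.0, 0.999, -0.035, 0.0]
contact_force: [0.8, -0.2, -0.2]
gripper_width: 0.002
grasp_force: 0.0
```

```bash
python3 -c "
from h import *
go(inport('c',0,-.044),.16)"
```

```text
t 1.05 pos [ 0.3828 -0.4591  0.2314] head -4.02 tilt 0.01 F [ 0.8 -0.2 -0.2] w 0.2
tool delta [ 128.2 -183.6   71.4] az 0.0
```

>>> jog_arm([
  {"fingers":0,"x":26,"y":-37,"z":0,"ax":0,"ay":0,"az":0},
  {"fingers":0,"x":26,"y":-37,"z":0,"ax":0,"ay":0,"az":0},
  {"fingers":0,"x":26,"y":-37,"z":10,"ax":0,"ay":0,"az":0},
  {"fingers":0,"x":26,"y":-37,"z":20,"ax":0,"ay":0,"az":0},
  {"fingers":0,"x":24,"y":-36,"z":40,"ax":0,"ay":0,"az":0},
  {"fingers":0,"x":0,"y":0,"z":0,"ax":0,"ay":0,"az":0},
  {"fingers":0,"x":0,"y":0,"z":0,"ax":0,"ay":0,"az":0},
  {"fingers":0,"x":0,"y":0,"z":0,"ax":0,"ay":0,"az":0},
])

```text
t: 1.85
eef_pos: [0.5179, -0.2929, 0.168]
tool_rot: [0.001, 0.999, -0.036, 0.0]
contact_force: [0.6, -0.8, 0.1]
gripper_width: -0.001
grasp_force: 0.0
```

```bash
python3 -c "
from h import *
go(inport('c',0,-.044),.122)
c=cam('wrist'); save(c,'w1.png')"
```

```text
t 1.85 pos [ 0.5179 -0.2929  0.168 ] head -4.13 tilt 0.07 F [ 0.6 -0.8  0.1] w -0.0
tool delta [ 5.  -8.4 46. ] az -0.1
```

View pics/w1.png

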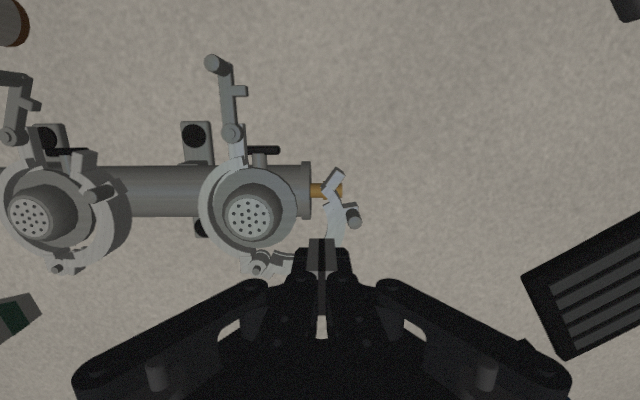

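The wrist view shows spigot c's top at (249,214), spigot b's top at (30,214), and jaw post tops at (354,213) for c and (90,197) for b.

Run:
```python
from h import *
c=cam("wrist")
S=ray(c,[(30,214),(249,214)],.123); print(S.round(4))
J=ray(c,[(89,199),(355,213),],.133); L=ray(c,[(211,62)],.133); print(J.round(4),L.round(4))
for n,p,j in zip("bc",S,J):
    w=Rm.T@(j-p)[:2]; v=w+[.046,0]; print(n,"jaw",w.round(4),np.hypot(*v),np.arctan2(-.033,.079)-np.arctan2(v[1],v[0]))
print(proj(c,[[*bot.get_obs()['eef_pos']]]))
```

```text
[[ 0.5409 -0.0852  0.123 ]
 [ 0.5296 -0.2439  0.123 ]]
[[ 0.5508 -0.1419  0.133 ]
 [ 0.5284 -0.3164  0.133 ]] [[ 0.6257 -0.2379  0.133 ]]
b jaw [ 0.0139 -0.0559] 0.08192793230562001 0.3553437745146454
c jaw [ 0.0039 -0.0725] 0.08800803669571669 0.571659353558359
[[321.03072568 254.52800415]]
```

>>> jog_arm([
  {"fingers":0,"x":7,"y":-7,"z":10,"ax":0,"ay":0,"az":0},
  {"fingers":0,"x":0,"y":0,"z":20,"ax":0,"ay":0,"az":0},
  {"fingers":0,"x":0,"y":0,"z":16,"ax":0,"ay":0,"az":0},
  {"fingers":0,"x":0,"y":0,"z":0,"ax":0,"ay":0,"az":0},
  {"fingers":0,"x":-5,"y":8,"z":0,"ax":0,"ay":0,"az":0},
  {"fingers":0,"x":-6,"y":7,"z":0,"ax":0,"ay":0,"az":0},
  {"fingers":0,"x":-7,"y":5,"z":0,"ax":0,"ay":0,"az":0},
  {"fingers":0,"x":-4,"y":3,"z":0,"ax":0,"ay":0,"az":0},
])

```text
t: 2.75
eef_pos: [0.501, -0.305, 0.1218]
tool_rot: [-0.001, 0.999, -0.035, -0.001]
contact_force: [-1.0, 9.3, 2.4]
gripper_width: 0.002
grasp_force: 4.6
```

```bash
sed -i "s/^PORT=.*/PORT=dict(b=np.array([.5401,-.0834]),c=np.array([.5288,-.243]))/" h.py; python3 -c "
from h import *
go(inport('c',-.02,-.066),.122)
go(inport('b',.018,-.034),.122)"
```

```text
t 2.75 pos [ 0.501  -0.305   0.1218] head -4.04 tilt 0.17 F [-1.   9.3  2.4] w 0.2
tool delta [ 3.4  2.2 -0.3] az 0.0
t 2.75 pos [ 0.501  -0.305   0.1218] head -4.04 tilt 0.17 F [-1.   9.3  2.4] w 0.2
tool delta [  41.4 -189.8    0.2] az 0.0
```

>>> jog_arm([
  {"fingers":0,"x":0,"y":4,"z":0,"ax":0,"ay":0,"az":0},
  {"fingers":0,"x":0,"y":-8,"z":-15,"ax":0,"ay":0,"az":0},
  {"fingers":0,"x":0,"y":-10,"z":-25,"ax":0,"ay":0,"az":0},
  {"fingers":0,"x":10,"y":-43,"z":0,"ax":0,"ay":0,"az":0},
  {"fingers":0,"x":10,"y":-43,"z":0,"ax":0,"ay":0,"az":0},
  {"fingers":0,"x":10,"y":-43,"z":0,"ax":0,"ay":0,"az":0},
  {"fingers":0,"x":11,"y":-46,"z":0,"ax":0,"ay":0,"az":0},
  {"fingers":0,"x":0,"y":0,"z":10,"ax":0,"ay":0,"az":0},
])

```text
t: 3.55
eef_pos: [0.5604, -0.1131, 0.1541]
tool_rot: [-0.001, 1.0, -0.03, 0.004]
contact_force: [0.1, -0.4, 0.0]
gripper_width: -0.002
grasp_force: 0.0
```

```bash
python3 -c "
from h import *
go(inport('b',.018,-.034),.122)"
```

```text
t 3.55 pos [ 0.5604 -0.1131  0.1541] head -3.46 tilt 0.44 F [ 0.1 -0.4  0. ] w -0.2
tool delta [-4.6  5.8 32. ] az 0.6
```

>>> jog_arm([
  {"fingers":0,"x":0,"y":0,"z":10,"ax":0,"ay":0,"az":0},
  {"fingers":0,"x":0,"y":0,"z":20,"ax":0,"ay":0,"az":0},
  {"fingers":0,"x":0,"y":0,"z":2,"ax":0,"ay":0,"az":0},
  {"fingers":0,"x":-8,"y":14,"z":0,"ax":0,"ay":0,"az":0},
  {"fingers":0,"x":-12,"y":10,"z":0,"ax":0,"ay":0,"az":0},
  {"fingers":0,"x":-12,"y":7,"z":0,"ax":0,"ay":0,"az":0},
  {"fingers":0,"x":-8,"y":6,"z":0,"ax":0,"ay":0,"az":0},
  {"fingers":0,"x":0,"y":0,"z":0,"ax":0,"ay":0,"az":0},
])

```text
t: 4.35
eef_pos: [0.5102, -0.1485, 0.1186]
tool_rot: [-0.004, 0.999, -0.034, -0.003]
contact_force: [-4.0, 21.2, -1.3]
gripper_width: -0.004
grasp_force: 10.2
```

```bash
python3 -c "
from h import *
go(inport('b',-.022,-.071),.122)
go(np.array([.5859,.268]),.2)"
```

```text
t 4.35 pos [ 0.5102 -0.1485  0.1186] head -3.9 tilt 0.64 F [-4.  21.2 -1.3] w -0.3
tool delta [ 3.2  3.9 -3.4] az 0.1
t 4.35 pos [ 0.5102 -0.1485  0.1186] head -3.9 tilt 0.64 F [-4.  21.2 -1.3] w -0.3
tool delta [  46.6 -421.3  -78.2] az 0.1
```

>>> jog_arm([
  {"fingers":0,"x":0,"y":-10,"z":0,"ax":0,"ay":0,"az":0},
  {"fingers":0,"x":0,"y":-5,"z":-30,"ax":0,"ay":0,"az":0},
  {"fingers":0,"x":0,"y":0,"z":-40,"ax":0,"ay":0,"az":0},
  {"fingers":85,"x":5,"y":-45,"z":-20,"ax":0,"ay":0,"az":0},
  {"fingers":85,"x":5,"y":-45,"z":0,"ax":0,"ay":0,"az":0},
  {"fingers":85,"x":5,"y":-45,"z":0,"ax":0,"ay":0,"az":0},
  {"fingers":85,"x":5,"y":-45,"z":0,"ax":0,"ay":0,"az":0},
  {"fingers":85,"x":5,"y":-45,"z":0,"ax":0,"ay":0,"az":0},
])

```text
t: 5.15
eef_pos: [0.5565, 0.0827, 0.2107]
tool_rot: [0.0, 0.999, -0.036, 0.001]
contact_force: [0.1, -0.6, -0.3]
gripper_width: 0.841
grasp_force: 0.0
```

```bash
python3 -c "
from h import *
go(np.array([.5859,.268]),.2)
save(cam('wrist'),'w2.png')"
```

```text
t 5.15 pos [0.5565 0.0827 0.2107] head -4.17 tilt 0.15 F [ 0.1 -0.6 -0.3] w 71.8
tool delta [  15.8 -187.    10.7] az -0.1
```

View pics/w2.png

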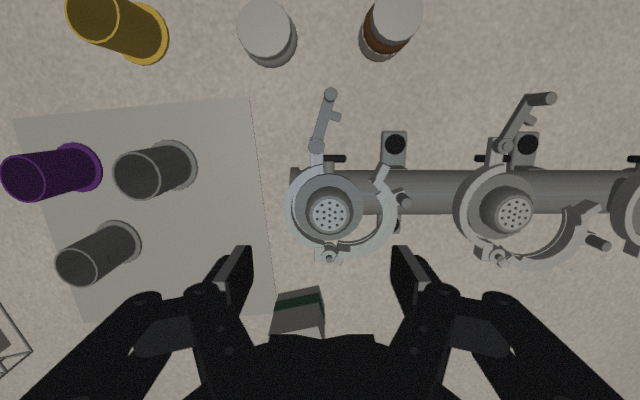

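Jaw b is wide open now (post at (598,242)). Funnel rims are at (136,175) and (77,266).

Run:
```python
from h import *
c=cam("wrist")
print(ray(c,[(136,175),(77,266),(27,178)],.075).round(4))
S=ray(c,[(514,212),(330,214)],.123);J=ray(c,[(600,243)],.133);w=Rm.T@(J[0]-PORT['b'].tolist().__add__([.133]))[:2];v=w+[.046,0]
print(S.round(4),w,np.hypot(*v),np.arctan2(-.033,.079)-np.arctan2(v[1],v[0]))
go(ray(c,[(136,175)],.075)[0][:2],.15)
```

```text
[[0.5872 0.2786 0.075 ]
 [0.4893 0.3733 0.075 ]
 [0.5919 0.3966 0.075 ]]
[[ 0.5423 -0.0722  0.123 ]
 [ 0.5503  0.0861  0.123 ]] [-0.02297628 -0.0643014 ] 0.06829905811197415 0.8312702152859163
t 5.25 pos [0.5566 0.0895 0.2108] head -3.56 tilt 0.27 F [-0.3 -0.3 -0.6] w 84.5
tool delta [  18.6 -190.4   61.6] az 0.5
```

>>> jog_arm([
  {"fingers":85,"x":4,"y":-40,"z":10,"ax":0,"ay":0,"az":0},
  {"fingers":85,"x":4,"y":-40,"z":10,"ax":0,"ay":0,"az":0},
  {"fingers":85,"x":4,"y":-40,"z":20,"ax":0,"ay":0,"az":0},
  {"fingers":85,"x":4,"y":-40,"z":20,"ax":0,"ay":0,"az":0},
  {"fingers":85,"x":2,"y":-23,"z":0,"ax":0,"ay":0,"az":0},
  {"fingers":85,"x":0,"y":0,"z":0,"ax":0,"ay":0,"az":0},
  {"fingers":85,"x":0,"y":0,"z":0,"ax":0,"ay":0,"az":0},
  {"fingers":85,"x":0,"y":0,"z":0,"ax":0,"ay":0,"az":0},
])

```text
t: 6.05
eef_pos: [0.5876, 0.2615, 0.1501]
tool_rot: [0.001, 0.999, -0.037, 0.001]
contact_force: [-0.1, -0.2, -0.3]
gripper_width: 0.993
grasp_force: 0.0
```

```bash
cat >> h.py <<'E'
E
python3 -c "
from h import *
c=cam('wrist'); save(c,'w3.png'); np.savez('c3.npz',T=c['T'],K=c['K'],d=c['d'])
go(np.array([.587,.271]),.15)"
```

```text
t 6.1 pos [0.5874 0.2616 0.15  ] head -4.2 tilt 0.09 F [-0.6 -0.8  0.4] w 84.9
tool delta [-1.1 -9.3  0. ] az -0.1
```

View pics/w3.png

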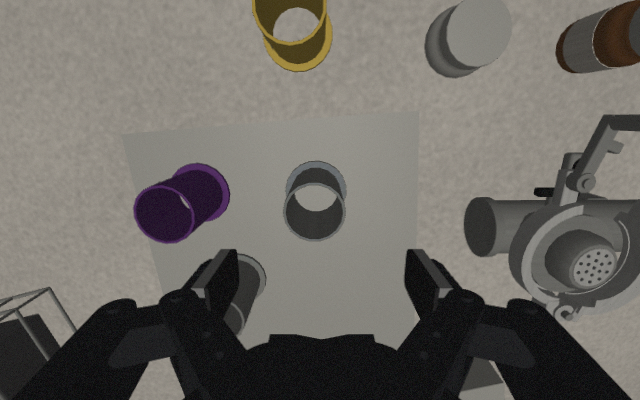

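Funnel 1's rim is centred at (315,211), spigot a is at (595,266).

```bash
python3 -c "
from h import *
z=np.load('c3.npz'); c=dict(T=z['T'],K=z['K'],d=z['d'])
print(ray(c,[(315,211)],.075),ray(c,[(317,190)],.005),ray(c,[(595,266)],.123))
go(ray(c,[(315,211)],.075)[0][:2],.037)"
```

```text
[[0.5883484  0.26623217 0.075     ]] [[0.58812001 0.2655416  0.005     ]] [[0.54996699 0.07518558 0.123     ]]
t 6.1 pos [0.5874 0.2616 0.15  ] head -4.2 tilt 0.09 F [-0.6 -0.8  0.4] w 84.9
tool delta [  0.4  -4.8 113. ] az -0.1
```

>>> jog_arm([
  {"fingers":85,"x":1,"y":-5,"z":0,"ax":0,"ay":0,"az":0},
  {"fingers":85,"x":0,"y":0,"z":38,"ax":0,"ay":0,"az":0},
  {"fingers":85,"x":0,"y":0,"z":38,"ax":0,"ay":0,"az":0},
  {"fingers":85,"x":0,"y":0,"z":36,"ax":0,"ay":0,"az":0},
  {"fingers":85,"x":0,"y":0,"z":0,"ax":0,"ay":0,"az":0},
  {"fingers":0,"x":0,"y":0,"z":0,"ax":0,"ay":0,"az":0},
  {"fingers":0,"x":0,"y":0,"z":0,"ax":0,"ay":0,"az":0},
  {"fingers":0,"x":0,"y":0,"z":0,"ax":0,"ay":0,"az":0},
], force=60)

```text
t: 6.9
eef_pos: [0.5897, 0.2697, 0.0404]
tool_rot: [-0.001, 0.999, -0.035, 0.002]
contact_force: [0.0, -1.5, 2.4]
gripper_width: 0.59
grasp_force: 62.0
```

>>> jog_arm([
  {"fingers":0,"x":0,"y":0,"z":0,"ax":0,"ay":0,"az":0},
  {"fingers":0,"x":0,"y":0,"z":0,"ax":0,"ay":0,"az":0},
  {"fingers":0,"x":0,"y":0,"z":-20,"ax":0,"ay":0,"az":0},
  {"fingers":0,"x":0,"y":0,"z":-40,"ax":0,"ay":0,"az":0},
  {"fingers":0,"x":0,"y":0,"z":-45,"ax":0,"ay":0,"az":0},
  {"fingers":0,"x":0,"y":0,"z":-40,"ax":0,"ay":0,"az":0},
  {"fingers":0,"x":0,"y":0,"z":-3,"ax":0,"ay":0,"az":0},
  {"fingers":0,"x":0,"y":0,"z":0,"ax":0,"ay":0,"az":0},
])

```text
t: 7.7
eef_pos: [0.5886, 0.2697, 0.1878]
tool_rot: [-0.001, 0.999, -0.035, 0.002]
contact_force: [-0.1, 0.5, -2.8]
gripper_width: 0.588
grasp_force: 63.0
```

```bash
python3 -c "
from h import *
go(np.array([.5399,-.0837]),.185)
c=cam('wrist'); save(c,'w4.png')
print(proj(c,[[*bot.get_obs()['eef_pos']]]))"
```

```text
t 7.7 pos [0.5886 0.2697 0.1878] head -4.02 tilt 0.25 F [-0.1  0.5 -2.8] w 50.2
tool delta [-23.9 356.    2. ] az 0.0
[[322.40659578 254.4461297 ]]
```

View pics/w4.png

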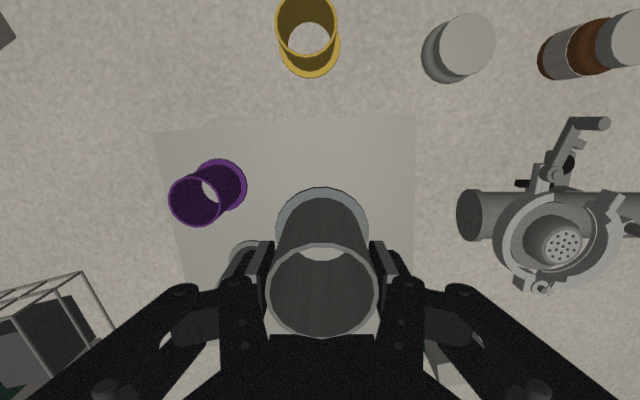

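Held upright, rim centre at (322,291), so I can measure its offset from the TCP.

```bash
python3 -c "
from h import *
c=cam('wrist'); o=bot.get_obs(); f=ray(c,[(322,291)],o['eef_pos'][2]-.0404+.075)[0]
f2=ray(c,[(322,235)],o['eef_pos'][2]-.0404+.005)[0]
print(Rm.T@(f-o['eef_pos'])[:2],Rm.T@(f2-o['eef_pos'])[:2], o['eef_pos'])
go(np.array([.5399,-.0837]),.185)"
```

```text
[-2.6657658e-04 -3.0018306e-05] [-0.00349122 -0.00022004] [0.58699202 0.26874509 0.18447615]
t 7.8 pos [0.587  0.2687 0.1845] head -4.01 tilt 0.1 F [-0.6 -0.  -2.4] w 50.2
tool delta [-2.230e+01  3.549e+02 -1.000e-01] az 0.0
```

>>> jog_arm([
  {"fingers":0,"x":-2,"y":25,"z":-5,"ax":0,"ay":0,"az":0},
  {"fingers":0,"x":-3,"y":45,"z":-5,"ax":0,"ay":0,"az":0},
  {"fingers":0,"x":-3,"y":48,"z":0,"ax":0,"ay":0,"az":0},
  {"fingers":0,"x":-3,"y":48,"z":0,"ax":0,"ay":0,"az":0},
  {"fingers":0,"x":-3,"y":48,"z":0,"ax":0,"ay":0,"az":0},
  {"fingers":0,"x":-3,"y":48,"z":0,"ax":0,"ay":0,"az":0},
  {"fingers":0,"x":-3,"y":48,"z":0,"ax":0,"ay":0,"az":0},
  {"fingers":0,"x":-2,"y":45,"z":0,"ax":0,"ay":0,"az":0},
])

```text
t: 8.6
eef_pos: [0.5391, -0.0855, 0.1936]
tool_rot: [0.0, 0.999, -0.035, -0.002]
contact_force: [2.2, 0.3, -2.7]
gripper_width: 0.585
grasp_force: 63.1
```

>>> jog_arm([
  {"fingers":0,"x":0,"y":0,"z":0,"ax":0,"ay":0,"az":0},
  {"fingers":0,"x":0,"y":0,"z":0,"ax":0,"ay":0,"az":0},
  {"fingers":0,"x":0,"y":0,"z":0,"ax":0,"ay":0,"az":0},
  {"fingers":0,"x":0,"y":0,"z":0,"ax":0,"ay":0,"az":0},
  {"fingers":0,"x":0,"y":0,"z":0,"ax":0,"ay":0,"az":0},
  {"fingers":0,"x":0,"y":0,"z":0,"ax":0,"ay":0,"az":0},
  {"fingers":0,"x":0,"y":0,"z":0,"ax":0,"ay":0,"az":0},
  {"fingers":0,"x":0,"y":0,"z":0,"ax":0,"ay":0,"az":0},
])

```text
t: 9.4
eef_pos: [0.5411, -0.0831, 0.1954]
tool_rot: [0.0, 0.999, -0.035, 0.0]
contact_force: [-0.6, -0.3, -2.6]
gripper_width: 0.591
grasp_force: 63.2
```

```bash
python3 -c "
from h import *
go(np.array([.5397,-.0837]),.168)
c=cam('wrist'); im=cv2.cvtColor(c['pixels'],cv2.COLOR_RGB2BGR)
t=cam('top'); it=cv2.cvtColor(t['pixels'],cv2.COLOR_RGB2BGR)[145:245,165:485]
cv2.imwrite('pics/m1.png',np.vstack([cv2.resize(im[100:400],(640,300)),cv2.resize(it,(640,200),interpolation=cv2.INTER_CUBIC)]))"
```

```text
t 9.4 pos [ 0.5411 -0.0831  0.1954] head -4.0 tilt 0.01 F [-0.6 -0.3 -2.6] w 50.5
tool delta [-1.3  0.7 27.4] az 0.1
```

View pics/m1.png

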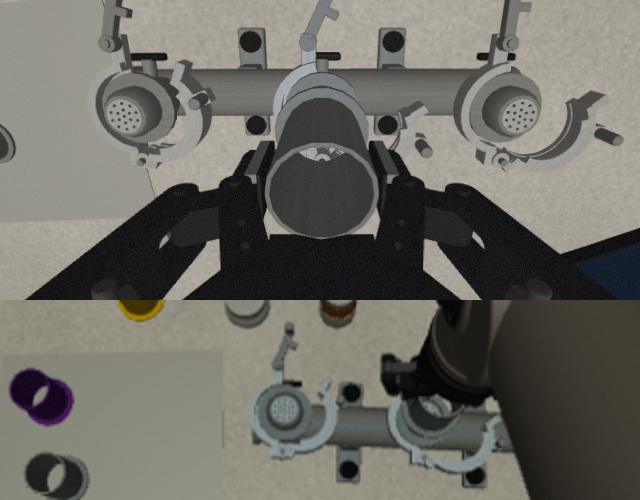

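Spigots a and c sit symmetrically at (125,215) and (519,216) in full-frame pixels, and their midpoint gives port b.

```bash
python3 -c "
from h import *
c=cam('wrist'); S=ray(c,[(125,215),(519,216)],.123); print(S,S.mean(0),np.linalg.norm(S[0]-S[1]),np.arctan2(-(S[0]-S[1])[0],(S[0]-S[1])[1]))
J=ray(c,[(606,241),(419,252)],.133)
for n,p,j in zip('cb',[S[1],S.mean(0)],J):
    v=Rm.T@(j-p)[:2]+[.046,0]; print(n,np.hypot(*v),-.396-np.arctan2(v[1],v[0]))
go(S.mean(0)[:2],.168)"
```

```text
[[ 0.54982867  0.07506091  0.123     ]
 [ 0.5266427  -0.24291965  0.123     ]] [ 0.53823569 -0.08392937  0.123     ] 0.31882475708463515 -0.07278749047975065
c 0.07562070906789073 0.7967541884047705
b 0.07916444000676454 0.9321945388803997
t 9.55 pos [ 0.541  -0.0833  0.1954] head -4.01 tilt 0.01 F [-0.7 -0.4 -2.5] w 50.2
tool delta [-2.7  0.8 27.4] az 0.0
```

>>> jog_arm([
  {"fingers":0,"x":-2.5,"y":1,"z":0,"ax":0,"ay":0,"az":0},
  {"fingers":0,"x":0,"y":0,"z":10,"ax":0,"ay":0,"az":0},
  {"fingers":0,"x":0,"y":0,"z":10,"ax":0,"ay":0,"az":0},
  {"fingers":0,"x":0,"y":0,"z":10,"ax":0,"ay":0,"az":0},
  {"fingers":0,"x":0,"y":0,"z":7,"ax":0,"ay":0,"az":0},
  {"fingers":0,"x":0,"y":0,"z":7,"ax":0,"ay":0,"az":0},
  {"fingers":0,"x":0,"y":0,"z":6,"ax":0,"ay":0,"az":0},
  {"fingers":0,"x":0,"y":0,"z":0,"ax":0,"ay":0,"az":0},
])

```text
t: 10.35
eef_pos: [0.5388, -0.0839, 0.1454]
tool_rot: [-0.0, 0.999, -0.035, 0.0]
contact_force: [0.5, 0.9, 0.3]
gripper_width: 0.587
grasp_force: 63.3
```

```bash
python3 -c "
from h import *
go(np.array([.5385,-.0838]),.1454);print(bot.get_obs()['torque'])"
```

```text
t 10.35 pos [ 0.5388 -0.0839  0.1454] head -4.01 tilt 0.02 F [0.5 0.9 0.3] w 50.1
tool delta [-0.3 -0.1  0. ] az 0.0
[ 0.16627678 -0.03526963  0.05020405]
```

Seated exactly at the predicted height (0.1454). Release and rise.

>>> jog_arm([
  {"fingers":0,"x":0,"y":0,"z":2,"ax":0,"ay":0,"az":0},
  {"fingers":85,"x":0,"y":0,"z":0,"ax":0,"ay":0,"az":0},
  {"fingers":85,"x":0,"y":0,"z":0,"ax":0,"ay":0,"az":0},
  {"fingers":85,"x":0,"y":0,"z":0,"ax":0,"ay":0,"az":0},
  {"fingers":85,"x":0,"y":0,"z":-20,"ax":0,"ay":0,"az":0},
  {"fingers":85,"x":0,"y":0,"z":-40,"ax":0,"ay":0,"az":0},
  {"fingers":85,"x":0,"y":0,"z":-15,"ax":0,"ay":0,"az":0},
  {"fingers":0,"x":-26,"y":28,"z":0,"ax":0,"ay":0,"az":0},
])

```text
t: 11.15
eef_pos: [0.5152, -0.1067, 0.2213]
tool_rot: [-0.001, 0.999, -0.032, 0.004]
contact_force: [0.4, -0.6, 1.0]
gripper_width: 0.851
grasp_force: 0.0
```

```bash
sed -i "s/^PORT=.*/PORT=dict(b=np.array([.5385,-.0838]),c=np.array([.527,-.243]))/" h.py; python3 -c "
from h import *
go(inport('b',-.0255,-.113),.121)"
```

```text
t 11.15 pos [ 0.5152 -0.1067  0.2213] head -3.63 tilt 0.47 F [ 0.4 -0.6  1. ] w 72.7
tool delta [ -5.3  88.6 100.1] az 0.4
```

>>> jog_arm([
  {"fingers":0,"x":0,"y":42,"z":0,"ax":0,"ay":0,"az":0},
  {"fingers":0,"x":0,"y":43,"z":0,"ax":0,"ay":0,"az":0},
  {"fingers":0,"x":0,"y":0,"z":0,"ax":0,"ay":0,"az":0},
  {"fingers":0,"x":0,"y":0,"z":20,"ax":0,"ay":0,"az":0},
  {"fingers":0,"x":0,"y":0,"z":30,"ax":0,"ay":0,"az":0},
  {"fingers":0,"x":0,"y":0,"z":30,"ax":0,"ay":0,"az":0},
  {"fingers":0,"x":0,"y":0,"z":0,"ax":0,"ay":0,"az":0},
  {"fingers":0,"x":0,"y":0,"z":0,"ax":0,"ay":0,"az":0},
])

```text
t: 11.95
eef_pos: [0.5046, -0.1948, 0.1385]
tool_rot: [-0.0, 0.999, -0.035, -0.001]
contact_force: [0.6, -1.0, 0.6]
gripper_width: -0.001
grasp_force: 0.0
```

```bash
python3 -c "
from h import *
go(inport('b',-.0255,-.113),.121)"
```

```text
t 11.95 pos [ 0.5046 -0.1948  0.1385] head -4.01 tilt 0.06 F [ 0.6 -1.   0.6] w -0.1
tool delta [ 0.5 -0.1 17.5] az 0.0
```

Descend and sweep jaw b shut along its arc.

>>> jog_arm([
  {"fingers":0,"x":0,"y":0,"z":17,"ax":0,"ay":0,"az":0},
  {"fingers":0,"x":4,"y":-6,"z":0,"ax":0,"ay":0,"az":0},
  {"fingers":0,"x":15,"y":-11,"z":0,"ax":0,"ay":0,"az":0},
  {"fingers":0,"x":14,"y":-9,"z":0,"ax":0,"ay":0,"az":0},
  {"fingers":0,"x":12,"y":-12,"z":0,"ax":0,"ay":0,"az":0},
  {"fingers":0,"x":10,"y":-14,"z":0,"ax":0,"ay":0,"az":0},
  {"fingers":0,"x":3,"y":-7,"z":0,"ax":0,"ay":0,"az":0},
  {"fingers":0,"x":0,"y":0,"z":0,"ax":0,"ay":0,"az":0},
])

```text
t: 12.75
eef_pos: [0.5674, -0.138, 0.1213]
tool_rot: [-0.0, 0.999, -0.034, 0.0]
contact_force: [-1.1, 0.5, 0.1]
gripper_width: 0.002
grasp_force: 0.0
```

```bash
python3 -c "
from h import *
go(inport('b',.033,-.0525),.121)"
```

```text
t 12.75 pos [ 0.5674 -0.138   0.1213] head -3.84 tilt 0.04 F [-1.1  0.5  0.1] w 0.2
tool delta [0.3 0.4 0.3] az 0.2
```

>>> jog_arm([
  {"fingers":0,"x":0,"y":-2,"z":0,"ax":0,"ay":0,"az":0},
  {"fingers":0,"x":0,"y":-2,"z":0,"ax":0,"ay":0,"az":0},
  {"fingers":0,"x":0,"y":0,"z":0,"ax":0,"ay":0,"az":0},
  {"fingers":0,"x":0,"y":0,"z":0,"ax":0,"ay":0,"az":0},
  {"fingers":0,"x":0,"y":0,"z":0,"ax":0,"ay":0,"az":0},
  {"fingers":0,"x":0,"y":0,"z":0,"ax":0,"ay":0,"az":0},
  {"fingers":0,"x":0,"y":0,"z":0,"ax":0,"ay":0,"az":0},
  {"fingers":0,"x":0,"y":0,"z":0,"ax":0,"ay":0,"az":0},
])

```text
t: 13.55
eef_pos: [0.5669, -0.1363, 0.1214]
tool_rot: [0.0, 0.999, -0.035, 0.0]
contact_force: [0.3, -1.6, -0.2]
gripper_width: -0.001
grasp_force: 0.0
```

```bash
python3 -c "
from h import *
go(inport('b',.033,-.0525),.121)
c=cam('wrist'); save(c,'w5.png')"
```

```text
t 13.55 pos [ 0.5669 -0.1363  0.1214] head -4.02 tilt 0.01 F [ 0.3 -1.6 -0.2] w -0.1
tool delta [0.9 2.1 0.4] az 0.0
```

View pics/w5.png

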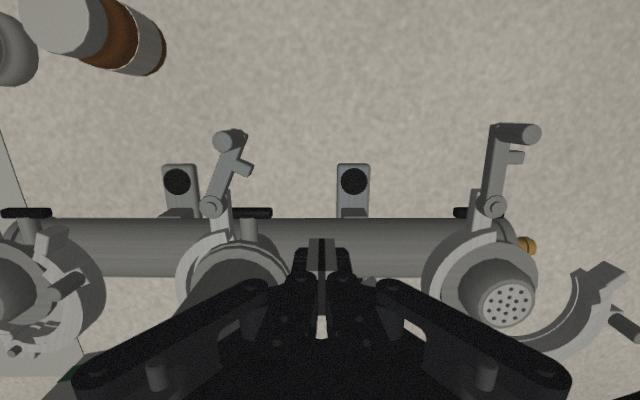

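The closed fingertips are only about 14 mm thick, so they slipped past the post. Rise, step back and look.

>>> jog_arm([
  {"fingers":0,"x":0,"y":0,"z":-30,"ax":0,"ay":0,"az":0},
  {"fingers":0,"x":0,"y":0,"z":-40,"ax":0,"ay":0,"az":0},
  {"fingers":0,"x":-30,"y":15,"z":-10,"ax":0,"ay":0,"az":0},
  {"fingers":0,"x":-35,"y":20,"z":0,"ax":0,"ay":0,"az":0},
  {"fingers":0,"x":-25,"y":20,"z":0,"ax":0,"ay":0,"az":0},
  {"fingers":0,"x":0,"y":0,"z":0,"ax":0,"ay":0,"az":0},
  {"fingers":0,"x":0,"y":0,"z":0,"ax":0,"ay":0,"az":0},
  {"fingers":0,"x":0,"y":0,"z":0,"ax":0,"ay":0,"az":0},
])

```text
t: 14.4
eef_pos: [0.4741, -0.1839, 0.2014]
tool_rot: [-0.0, 0.999, -0.034, 0.0]
contact_force: [0.1, 0.5, 0.2]
gripper_width: 0.003
grasp_force: 0.0
```

```bash
python3 -c "
from h import *
c=cam('wrist'); save(c,'w6.png'); np.savez('c6.npz',T=c['T'],K=c['K'],d=c['d'])
go(inport('b',-.0255,-.106),.121)"
```

```text
t 14.45 pos [ 0.4742 -0.1838  0.2013] head -3.91 tilt 0.03 F [1.  0.4 0.3] w 0.2
tool delta [31.5  1.8 80.4] az 0.1
```

View pics/w6.png

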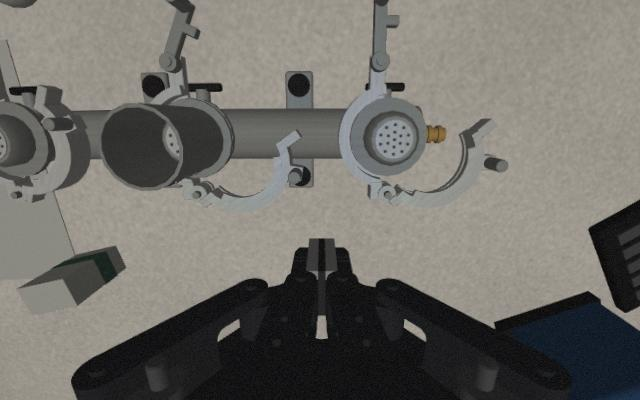

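Funnel b looks well seated. Jaw b's post is still out, with its top at (296,176). Jaw c's post is at about (502,166), and spigot c at (394,138).

Run:
```python
from h import *
z=np.load('c6.npz'); c=dict(T=z['T'],K=z['K'],d=z['d'])
S=ray(c,[(394,138)],.123); print(S)
J=ray(c,[(296,176),(501,166)],.133); print(J)
for n,j in zip('bc',J):
    w=Rm.T@(j[:2]-PORT[n]); v=w+[.046,0]; print(n,w,np.hypot(*v),-.396-np.arctan2(v[1],v[0]))
t=ray(c,[(308,254),(334,254)],.2); print(t)
```

```text
[[ 0.5278263  -0.24306898  0.123     ]]
[[ 0.50559203 -0.16712651  0.133     ]
 [ 0.50288983 -0.32156051  0.133     ]]
b [-0.02693948 -0.085443  ] 0.08754318631568263 0.9553113280569757
c [-0.01850034 -0.08006742] 0.08465827231989945 0.8439629282287392
[[ 0.47421532 -0.17660372  0.2       ]
 [ 0.47322459 -0.19102876  0.2       ]]
```

>>> jog_arm([
  {"fingers":0,"x":11,"y":-18,"z":0,"ax":0,"ay":0,"az":0},
  {"fingers":0,"x":0,"y":0,"z":40,"ax":0,"ay":0,"az":0},
  {"fingers":0,"x":0,"y":0,"z":40,"ax":0,"ay":0,"az":0},
  {"fingers":0,"x":8,"y":0,"z":0,"ax":0,"ay":0,"az":0},
  {"fingers":0,"x":10,"y":-3,"z":0,"ax":0,"ay":0,"az":0},
  {"fingers":0,"x":10,"y":-4,"z":0,"ax":0,"ay":0,"az":0},
  {"fingers":0,"x":10,"y":-7,"z":0,"ax":0,"ay":0,"az":0},
  {"fingers":0,"x":0,"y":0,"z":0,"ax":0,"ay":0,"az":0},
])

```text
t: 15.25
eef_pos: [0.5279, -0.1549, 0.123]
tool_rot: [-0.0, 0.999, -0.034, 0.002]
contact_force: [-0.7, -0.0, -0.2]
gripper_width: -0.002
grasp_force: 0.0
```

```bash
python3 -c "
from h import *
go(inport('b',-.0085,-.072),.121)
go(inport('b',-.002,-.093),.121)"
```

```text
t 15.25 pos [ 0.5279 -0.1549  0.123 ] head -3.88 tilt 0.28 F [-0.7 -0.  -0.2] w -0.2
tool delta [-2.9  0.3  2. ] az 0.2
t 15.25 pos [ 0.5279 -0.1549  0.123 ] head -3.88 tilt 0.28 F [-0.7 -0.  -0.2] w -0.2
tool delta [ 3.5 21.3  2.1] az 0.2
```

>>> jog_arm([
  {"fingers":0,"x":-3,"y":0,"z":-25,"ax":0,"ay":0,"az":0},
  {"fingers":0,"x":15,"y":19,"z":0,"ax":0,"ay":0,"az":0},
  {"fingers":0,"x":0,"y":0,"z":26,"ax":0,"ay":0,"az":0},
  {"fingers":0,"x":3,"y":-9,"z":0,"ax":0,"ay":0,"az":0},
  {"fingers":0,"x":8,"y":-9,"z":0,"ax":0,"ay":0,"az":0},
  {"fingers":0,"x":9,"y":-11,"z":0,"ax":0,"ay":0,"az":0},
  {"fingers":0,"x":6,"y":-10,"z":0,"ax":0,"ay":0,"az":0},
  {"fingers":0,"x":0,"y":0,"z":0,"ax":0,"ay":0,"az":0},
])

```text
t: 16.05
eef_pos: [0.5661, -0.1369, 0.1215]
tool_rot: [-0.0, 0.999, -0.033, 0.002]
contact_force: [1.7, -0.2, 0.1]
gripper_width: 0.001
grasp_force: 0.0
```

>>> jog_arm([
  {"fingers":0,"x":2,"y":-3,"z":0,"ax":0,"ay":0,"az":0},
  {"fingers":0,"x":0,"y":-3,"z":0,"ax":0,"ay":0,"az":0},
  {"fingers":0,"x":0,"y":0,"z":0,"ax":0,"ay":0,"az":0},
  {"fingers":0,"x":0,"y":0,"z":0,"ax":0,"ay":0,"az":0},
  {"fingers":0,"x":0,"y":0,"z":0,"ax":0,"ay":0,"az":0},
  {"fingers":0,"x":0,"y":0,"z":0,"ax":0,"ay":0,"az":0},
  {"fingers":0,"x":0,"y":0,"z":0,"ax":0,"ay":0,"az":0},
  {"fingers":0,"x":0,"y":0,"z":0,"ax":0,"ay":0,"az":0},
])

```text
t: 16.85
eef_pos: [0.5663, -0.1358, 0.1211]
tool_rot: [0.001, 0.999, -0.036, 0.001]
contact_force: [0.9, -6.4, 3.1]
gripper_width: -0.002
grasp_force: 2.7
```

```bash
python3 -c "
from h import *
go(inport('b',.0315,-.045),.121)"
```

```text
t 16.85 pos [ 0.5663 -0.1358  0.1211] head -4.16 tilt 0.17 F [ 0.9 -6.4  3.1] w -0.2
tool delta [ 0.  -4.9  0.1] az -0.1
```

The jaw post meets firm resistance where its stop should be: the finger is at y −0.050, and the earlier pushes gave a 17 mm finger-to-post offset. Press a bit harder to confirm.

>>> jog_arm([
  {"fingers":0,"x":1,"y":-4,"z":0,"ax":0,"ay":0,"az":0},
  {"fingers":0,"x":1,"y":-4,"z":0,"ax":0,"ay":0,"az":0},
  {"fingers":0,"x":0,"y":0,"z":0,"ax":0,"ay":0,"az":0},
  {"fingers":0,"x":0,"y":0,"z":0,"ax":0,"ay":0,"az":0},
  {"fingers":0,"x":0,"y":0,"z":0,"ax":0,"ay":0,"az":0},
  {"fingers":0,"x":0,"y":0,"z":0,"ax":0,"ay":0,"az":0},
  {"fingers":0,"x":0,"y":0,"z":0,"ax":0,"ay":0,"az":0},
  {"fingers":0,"x":0,"y":0,"z":0,"ax":0,"ay":0,"az":0},
])

```text
t: 17.65
eef_pos: [0.5673, -0.1348, 0.1216]
tool_rot: [0.005, 0.999, -0.039, -0.0]
contact_force: [-3.4, -21.2, 7.6]
gripper_width: -0.0
grasp_force: 10.5
```

```bash
python3 -c "
from h import *
go(inport('b',.0315,-.045),.121)
go(inport('b',.094,.018),.121)"
```

```text
t 17.65 pos [ 0.5673 -0.1348  0.1216] head -4.46 tilt 0.54 F [ -3.4 -21.2   7.6] w -0.0
tool delta [-0.8 -3.8  0.5] az -0.4
t 17.65 pos [ 0.5673 -0.1348  0.1216] head -4.46 tilt 0.54 F [ -3.4 -21.2   7.6] w -0.0
tool delta [ 61.2 -67.2  -0. ] az -0.4
```

>>> jog_arm([
  {"fingers":0,"x":0,"y":14,"z":0,"ax":0,"ay":0,"az":0},
  {"fingers":0,"x":0,"y":0,"z":-40,"ax":0,"ay":0,"az":0},
  {"fingers":0,"x":42,"y":0,"z":0,"ax":0,"ay":0,"az":0},
  {"fingers":0,"x":18,"y":-30,"z":0,"ax":0,"ay":0,"az":0},
  {"fingers":0,"x":0,"y":-39,"z":0,"ax":0,"ay":0,"az":0},
  {"fingers":0,"x":0,"y":0,"z":0,"ax":0,"ay":0,"az":0},
  {"fingers":0,"x":0,"y":0,"z":0,"ax":0,"ay":0,"az":0},
  {"fingers":0,"x":0,"y":0,"z":0,"ax":0,"ay":0,"az":0},
])

```text
t: 18.45
eef_pos: [0.6318, -0.0756, 0.1601]
tool_rot: [0.0, 0.999, -0.035, -0.0]
contact_force: [0.1, -0.3, 0.4]
gripper_width: -0.003
grasp_force: 0.0
```

```bash
python3 -c "
from h import *
go(inport('b',.094,.018),.121)
c=cam('wrist'); im=cv2.cvtColor(c['pixels'],cv2.COLOR_RGB2BGR); cv2.imwrite('pics/w7.png',im); np.savez('c7.npz',T=c['T'],K=c['K'],d=c['d'])
print(proj(c,[[*inport('b',.0944,-.0057),.133],[*inport('b',.033,-.033),.133]]))"
```

```text
t 18.45 pos [ 0.6318 -0.0756  0.1601] head -4.07 tilt 0.06 F [ 0.1 -0.3  0.4] w -0.3
tool delta [ 1.6 -3.2 39.1] az -0.0
[[352.99093289 232.14905378]
 [388.76562984 312.71430061]]
```

Now down, and stage 1 of the latch (push −y).

>>> jog_arm([
  {"fingers":0,"x":2,"y":-4,"z":0,"ax":0,"ay":0,"az":0},
  {"fingers":0,"x":0,"y":0,"z":20,"ax":0,"ay":0,"az":0},
  {"fingers":0,"x":0,"y":0,"z":19,"ax":0,"ay":0,"az":0},
  {"fingers":0,"x":-1,"y":8,"z":0,"ax":0,"ay":0,"az":0},
  {"fingers":0,"x":-4,"y":8,"z":0,"ax":0,"ay":0,"az":0},
  {"fingers":0,"x":-5,"y":6,"z":0,"ax":0,"ay":0,"az":0},
  {"fingers":0,"x":-4,"y":4,"z":0,"ax":0,"ay":0,"az":0},
  {"fingers":0,"x":0,"y":0,"z":0,"ax":0,"ay":0,"az":0},
])

```text
t: 19.3
eef_pos: [0.6179, -0.096, 0.1221]
tool_rot: [-0.0, 0.999, -0.035, -0.0]
contact_force: [-1.8, 3.7, -0.2]
gripper_width: 0.002
grasp_force: 1.3
```

```bash
python3 -c "
from h import *
go(inport('b',.080,-.007),.121)
go(inport('b',.104,-.023),.121)"
```

```text
t 19.3 pos [ 0.6179 -0.096   0.1221] head -4.06 tilt 0.03 F [-1.8  3.7 -0.2] w 0.2
tool delta [-0.1  0.4  1.1] az -0.0
t 19.3 pos [ 0.6179 -0.096   0.1221] head -4.06 tilt 0.03 F [-1.8  3.7 -0.2] w 0.2
tool delta [23.9 16.4  1.1] az -0.0
```

>>> jog_arm([
  {"fingers":0,"x":0,"y":-4,"z":-10,"ax":0,"ay":0,"az":0},
  {"fingers":0,"x":8,"y":0,"z":-20,"ax":0,"ay":0,"az":0},
  {"fingers":0,"x":18,"y":20,"z":0,"ax":0,"ay":0,"az":0},
  {"fingers":0,"x":0,"y":0,"z":15,"ax":0,"ay":0,"az":0},
  {"fingers":0,"x":0,"y":0,"z":16,"ax":0,"ay":0,"az":0},
  {"fingers":0,"x":-9,"y":0,"z":0,"ax":0,"ay":0,"az":0},
  {"fingers":0,"x":-11,"y":4,"z":0,"ax":0,"ay":0,"az":0},
  {"fingers":0,"x":-10,"y":3,"z":0,"ax":0,"ay":0,"az":0},
])

```text
t: 20.1
eef_pos: [0.6124, -0.1181, 0.1206]
tool_rot: [-0.0, 0.999, -0.035, 0.0]
contact_force: [2.0, 1.0, -1.9]
gripper_width: -0.001
grasp_force: 1.1
```

>>> jog_arm([
  {"fingers":0,"x":-4,"y":1,"z":0,"ax":0,"ay":0,"az":0},
  {"fingers":0,"x":-4,"y":0,"z":0,"ax":0,"ay":0,"az":0},
  {"fingers":0,"x":-4,"y":0,"z":0,"ax":0,"ay":0,"az":0},
  {"fingers":0,"x":0,"y":0,"z":0,"ax":0,"ay":0,"az":0},
  {"fingers":0,"x":0,"y":0,"z":0,"ax":0,"ay":0,"az":0},
  {"fingers":0,"x":0,"y":0,"z":0,"ax":0,"ay":0,"az":0},
  {"fingers":0,"x":0,"y":0,"z":0,"ax":0,"ay":0,"az":0},
  {"fingers":0,"x":0,"y":0,"z":0,"ax":0,"ay":0,"az":0},
])

```text
t: 20.9
eef_pos: [0.6082, -0.119, 0.1224]
tool_rot: [0.0, 0.999, -0.035, 0.008]
contact_force: [19.8, -1.7, -13.3]
gripper_width: 0.001
grasp_force: 9.9
```

```bash
python3 -c "
from h import *
go(inport('b',.073,-.030),.121)"
```

```text
t 20.9 pos [ 0.6082 -0.119   0.1224] head -3.98 tilt 0.91 F [ 19.8  -1.7 -13.3] w 0.1
tool delta [ 0.9 -0.2  1.4] az 0.1
```

Latch b stopped firmly at its shut position. On to funnel 2.

>>> jog_arm([
  {"fingers":0,"x":16,"y":0,"z":0,"ax":0,"ay":0,"az":0},
  {"fingers":0,"x":5,"y":0,"z":-35,"ax":0,"ay":0,"az":0},
  {"fingers":0,"x":0,"y":0,"z":-45,"ax":0,"ay":0,"az":0},
  {"fingers":85,"x":-8,"y":-45,"z":-10,"ax":0,"ay":0,"az":0},
  {"fingers":85,"x":-16,"y":-45,"z":0,"ax":0,"ay":0,"az":0},
  {"fingers":85,"x":-16,"y":-45,"z":0,"ax":0,"ay":0,"az":0},
  {"fingers":85,"x":-16,"y":-45,"z":0,"ax":0,"ay":0,"az":0},
  {"fingers":85,"x":-16,"y":-45,"z":0,"ax":0,"ay":0,"az":0},
])

```text
t: 21.7
eef_pos: [0.5648, 0.1106, 0.2111]
tool_rot: [0.0, 0.999, -0.035, 0.0]
contact_force: [0.4, 0.9, 0.0]
gripper_width: 0.846
grasp_force: 0.0
```

```bash
python3 -c "
from h import *
go(np.array([.489,.367]),.16)"
```

```text
t 21.7 pos [0.5648 0.1106 0.2111] head -4.04 tilt 0.04 F [0.4 0.9 0. ] w 72.3
tool delta [ -93.7 -250.4   50.9] az 0.0
```

>>> jog_arm([
  {"fingers":85,"x":-14,"y":-40,"z":0,"ax":0,"ay":0,"az":0},
  {"fingers":85,"x":-16,"y":-42,"z":0,"ax":0,"ay":0,"az":0},
  {"fingers":85,"x":-16,"y":-42,"z":10,"ax":0,"ay":0,"az":0},
  {"fingers":85,"x":-16,"y":-42,"z":20,"ax":0,"ay":0,"az":0},
  {"fingers":85,"x":-16,"y":-42,"z":20,"ax":0,"ay":0,"az":0},
  {"fingers":85,"x":-14,"y":-40,"z":0,"ax":0,"ay":0,"az":0},
  {"fingers":85,"x":0,"y":0,"z":0,"ax":0,"ay":0,"az":0},
  {"fingers":85,"x":0,"y":0,"z":0,"ax":0,"ay":0,"az":0},
])

```text
t: 22.5
eef_pos: [0.4908, 0.364, 0.1607]
tool_rot: [0.0, 0.999, -0.034, -0.0]
contact_force: [0.4, -1.4, 0.6]
gripper_width: 0.996
grasp_force: 0.0
```

```bash
python3 -c "
from h import *
c=cam('wrist'); save(c,'w8.png'); np.savez('c8.npz',T=c['T'],K=c['K'],d=c['d'])
go(np.array([.489,.367]),.0404); print(proj(c,[[.489,.367,.075]]))"
```

```text
t 22.55 pos [0.4918 0.3624 0.1607] head -4.02 tilt 0.06 F [ 0.2  0.1 -0.4] w 85.1
tool delta [ -3.2  -4.5 120.3] az 0.0
[[317.61479025 209.65877081]]
```

View pics/w8.png

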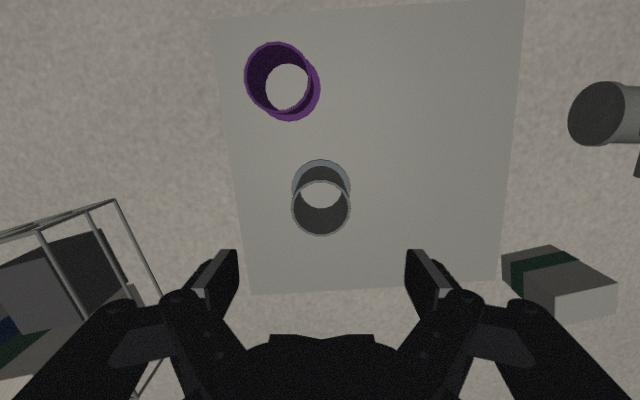

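Funnel 2's rim is at (321,208), within a few mm of expectation, so it hasn't been knocked. The basket is clear of the fingers.

>>> jog_arm([
  {"fingers":85,"x":-2,"y":-3,"z":0,"ax":0,"ay":0,"az":0},
  {"fingers":85,"x":0,"y":0,"z":40,"ax":0,"ay":0,"az":0},
  {"fingers":85,"x":0,"y":0,"z":40,"ax":0,"ay":0,"az":0},
  {"fingers":85,"x":0,"y":0,"z":40,"ax":0,"ay":0,"az":0},
  {"fingers":85,"x":0,"y":0,"z":0,"ax":0,"ay":0,"az":0},
  {"fingers":0,"x":0,"y":0,"z":0,"ax":0,"ay":0,"az":0},
  {"fingers":0,"x":0,"y":0,"z":0,"ax":0,"ay":0,"az":0},
  {"fingers":0,"x":0,"y":0,"z":0,"ax":0,"ay":0,"az":0},
], force=60)

```text
t: 23.35
eef_pos: [0.4917, 0.3673, 0.0434]
tool_rot: [-0.001, 0.999, -0.035, 0.002]
contact_force: [-1.3, -0.6, -2.1]
gripper_width: 0.572
grasp_force: 62.2
```

>>> jog_arm([
  {"fingers":0,"x":0,"y":0,"z":0,"ax":0,"ay":0,"az":0},
  {"fingers":0,"x":0,"y":0,"z":0,"ax":0,"ay":0,"az":0},
  {"fingers":0,"x":0,"y":0,"z":-20,"ax":0,"ay":0,"az":0},
  {"fingers":0,"x":0,"y":0,"z":-40,"ax":0,"ay":0,"az":0},
  {"fingers":0,"x":0,"y":0,"z":-45,"ax":0,"ay":0,"az":0},
  {"fingers":0,"x":0,"y":0,"z":-45,"ax":0,"ay":0,"az":0},
  {"fingers":0,"x":0,"y":0,"z":-45,"ax":0,"ay":0,"az":0},
  {"fingers":0,"x":0,"y":0,"z":-40,"ax":0,"ay":0,"az":0},
])

```text
t: 24.15
eef_pos: [0.4898, 0.3664, 0.2792]
tool_rot: [-0.001, 0.999, -0.035, 0.001]
contact_force: [1.1, 0.9, -1.6]
gripper_width: 0.571
grasp_force: 62.8
```

```bash
python3 -c "
from h import *
go(PORT['c'],.2)
c=cam('wrist'); o=bot.get_obs()
# bright rim ellipse: expected rim position for zero offset
z=o['eef_pos'][2]-.0404+.075
print(proj(c,[[*o['eef_pos'][:2],z]]))
g=cv2.cvtColor(c['pixels'],cv2.COLOR_RGB2GRAY); print(g[200:360:3,322].tolist(), g[290,240:405:3].tolist())"
```

```text
t 24.15 pos [0.4898 0.3664 0.2792] head -4.01 tilt 0.17 F [ 1.1  0.9 -1.6] w 48.7
tool delta [ 79.6 605.5  78.2] az 0.0
[[314.79612714 296.67870658]]
[51, 56, 54, 53, 54, 53, 54, 57, 55, 54, 56, 55, 56, 113, 108, 149, 151, 155, 155, 158, 54, 57, 59, 54, 56, 55, 54, 56, 54, 56, 55, 54, 53, 55, 51, 56, 53, 55, 55, 56, 52, 55, 55, 53, 108, 129, 155, 24, 13, 12, 23, 16, 18, 25] [16, 16, 24, 23, 22, 18, 28, 41, 10, 75, 73, 53, 51, 55, 51, 51, 52, 50, 53, 55, 56, 56, 54, 54, 56, 54, 56, 56, 56, 56, 56, 53, 55, 56, 58, 49, 53, 52, 54, 54, 52, 52, 54, 51, 65, 100, 16, 34, 33, 16, 20, 22, 20, 25, 21]
```

>>> jog_arm([
  {"fingers":0,"x":3,"y":25,"z":0,"ax":0,"ay":0,"az":0},
  {"fingers":0,"x":6,"y":42,"z":0,"ax":0,"ay":0,"az":0},
  {"fingers":0,"x":6,"y":45,"z":0,"ax":0,"ay":0,"az":0},
  {"fingers":0,"x":6,"y":45,"z":0,"ax":0,"ay":0,"az":0},
  {"fingers":0,"x":6,"y":45,"z":0,"ax":0,"ay":0,"az":0},
  {"fingers":0,"x":6,"y":45,"z":0,"ax":0,"ay":0,"az":0},
  {"fingers":0,"x":6,"y":45,"z":0,"ax":0,"ay":0,"az":0},
  {"fingers":0,"x":6,"y":45,"z":0,"ax":0,"ay":0,"az":0},
])

```text
t: 25.0
eef_pos: [0.5108, 0.0253, 0.2764]
tool_rot: [-0.0, 0.999, -0.035, 0.001]
contact_force: [0.4, -0.5, -2.1]
gripper_width: 0.566
grasp_force: 63.0
```

>>> jog_arm([
  {"fingers":0,"x":6,"y":45,"z":0,"ax":0,"ay":0,"az":0},
  {"fingers":0,"x":6,"y":45,"z":0,"ax":0,"ay":0,"az":0},
  {"fingers":0,"x":6,"y":45,"z":0,"ax":0,"ay":0,"az":0},
  {"fingers":0,"x":6,"y":45,"z":0,"ax":0,"ay":0,"az":0},
  {"fingers":0,"x":6,"y":45,"z":0,"ax":0,"ay":0,"az":0},
  {"fingers":0,"x":4,"y":40,"z":30,"ax":0,"ay":0,"az":0},
  {"fingers":0,"x":0,"y":0,"z":40,"ax":0,"ay":0,"az":0},
  {"fingers":0,"x":0,"y":0,"z":0,"ax":0,"ay":0,"az":0},
])

```text
t: 25.8
eef_pos: [0.5227, -0.2394, 0.2012]
tool_rot: [-0.001, 0.999, -0.036, -0.004]
contact_force: [-0.8, 0.9, -3.0]
gripper_width: 0.568
grasp_force: 63.2
```

>>> jog_arm([
  {"fingers":0,"x":0,"y":0,"z":0,"ax":0,"ay":0,"az":0},
  {"fingers":0,"x":0,"y":0,"z":0,"ax":0,"ay":0,"az":0},
  {"fingers":0,"x":0,"y":0,"z":0,"ax":0,"ay":0,"az":0},
  {"fingers":0,"x":0,"y":0,"z":0,"ax":0,"ay":0,"az":0},
  {"fingers":0,"x":0,"y":0,"z":0,"ax":0,"ay":0,"az":0},
  {"fingers":0,"x":0,"y":0,"z":0,"ax":0,"ay":0,"az":0},
  {"fingers":0,"x":0,"y":0,"z":0,"ax":0,"ay":0,"az":0},
  {"fingers":0,"x":0,"y":0,"z":0,"ax":0,"ay":0,"az":0},
])

```text
t: 26.6
eef_pos: [0.5265, -0.2395, 0.2054]
tool_rot: [-0.0, 0.999, -0.035, -0.0]
contact_force: [0.1, -0.5, -2.2]
gripper_width: 0.571
grasp_force: 63.3
```

```bash
python3 -c "
from h import *
go(PORT['c'],.197)
c=cam('wrist'); o=bot.get_obs()
print(proj(c,[[*o['eef_pos'][:2],o['eef_pos'][2]+.0346]]))
go(PORT['c'],.197)
g=cv2.cvtColor(c['pixels'],cv2.COLOR_RGB2GRAY)
m=(g>95).astype(np.uint8); print('col',np.flatnonzero(m[225:350,322])+225); print('row291',np.flatnonzero(m[291,240:410])+240)"
```

```text
t 26.6 pos [ 0.5265 -0.2395  0.2054] head -4.02 tilt 0.01 F [ 0.1 -0.5 -2.2] w 48.8
tool delta [0.8 3.4 8.4] az 0.0
[[321.13603733 291.10497618]]
t 26.65 pos [ 0.5265 -0.2396  0.2054] head -4.02 tilt 0.01 F [ 0.5  1.  -3.2] w 49.1
tool delta [0.7 3.4 8.4] az 0.0
col [239 240 241 242 245 246 247 248 249 250 253 254 255 256 257 332 333 334
 335 336 337 338]
row291 [268 269 373 374 375]
```

>>> jog_arm([
  {"fingers":0,"x":-0.5,"y":3.5,"z":0,"ax":0,"ay":0,"az":0},
  {"fingers":0,"x":0,"y":0,"z":15,"ax":0,"ay":0,"az":0},
  {"fingers":0,"x":0,"y":0,"z":13,"ax":0,"ay":0,"az":0},
  {"fingers":0,"x":0,"y":0,"z":10,"ax":0,"ay":0,"az":0},
  {"fingers":0,"x":0,"y":0,"z":8,"ax":0,"ay":0,"az":0},
  {"fingers":0,"x":0,"y":0,"z":7,"ax":0,"ay":0,"az":0},
  {"fingers":0,"x":0,"y":0,"z":7,"ax":0,"ay":0,"az":0},
  {"fingers":0,"x":0,"y":0,"z":0,"ax":0,"ay":0,"az":0},
])

```text
t: 27.45
eef_pos: [0.527, -0.243, 0.1482]
tool_rot: [-0.0, 0.999, -0.035, 0.001]
contact_force: [-4.0, 3.7, 18.2]
gripper_width: 0.574
grasp_force: 65.9
```

>>> jog_arm([
  {"fingers":0,"x":0,"y":0,"z":2,"ax":0,"ay":0,"az":0},
  {"fingers":0,"x":0,"y":0,"z":0,"ax":0,"ay":0,"az":0},
  {"fingers":0,"x":0,"y":0,"z":0,"ax":0,"ay":0,"az":0},
  {"fingers":0,"x":0,"y":0,"z":0,"ax":0,"ay":0,"az":0},
  {"fingers":0,"x":0,"y":0,"z":0,"ax":0,"ay":0,"az":0},
  {"fingers":0,"x":0,"y":0,"z":0,"ax":0,"ay":0,"az":0},
  {"fingers":0,"x":0,"y":0,"z":0,"ax":0,"ay":0,"az":0},
  {"fingers":0,"x":0,"y":0,"z":0,"ax":0,"ay":0,"az":0},
])

```text
t: 28.25
eef_pos: [0.5271, -0.243, 0.1482]
tool_rot: [-0.0, 0.999, -0.035, 0.002]
contact_force: [-11.2, 5.6, 34.0]
gripper_width: 0.57
grasp_force: 67.7
```

Bottomed out at 0.1482, which is 0.0434 (its TCP height when gripped) above the 0.105 flange face, so it is home. Release, then shut jaw c.

>>> jog_arm([
  {"fingers":85,"x":0,"y":0,"z":-2,"ax":0,"ay":0,"az":0},
  {"fingers":85,"x":0,"y":0,"z":0,"ax":0,"ay":0,"az":0},
  {"fingers":85,"x":0,"y":0,"z":0,"ax":0,"ay":0,"az":0},
  {"fingers":85,"x":0,"y":0,"z":0,"ax":0,"ay":0,"az":0},
  {"fingers":85,"x":0,"y":0,"z":-20,"ax":0,"ay":0,"az":0},
  {"fingers":85,"x":0,"y":0,"z":-35,"ax":0,"ay":0,"az":0},
  {"fingers":85,"x":0,"y":0,"z":-15,"ax":0,"ay":0,"az":0},
  {"fingers":0,"x":-20,"y":35,"z":0,"ax":0,"ay":0,"az":0},
])

```text
t: 29.05
eef_pos: [0.5083, -0.2721, 0.2178]
tool_rot: [-0.001, 1.0, -0.03, 0.003]
contact_force: [1.5, -0.1, -0.6]
gripper_width: 0.849
grasp_force: 0.0
```

>>> jog_arm([
  {"fingers":0,"x":-23,"y":46,"z":0,"ax":0,"ay":0,"az":0},
  {"fingers":0,"x":0,"y":0,"z":0,"ax":0,"ay":0,"az":0},
  {"fingers":0,"x":0,"y":0,"z":0,"ax":0,"ay":0,"az":0},
  {"fingers":0,"x":0,"y":0,"z":30,"ax":0,"ay":0,"az":0},
  {"fingers":0,"x":0,"y":0,"z":20,"ax":0,"ay":0,"az":0},
  {"fingers":0,"x":0,"y":0,"z":0,"ax":0,"ay":0,"az":0},
  {"fingers":0,"x":0,"y":0,"z":0,"ax":0,"ay":0,"az":0},
  {"fingers":0,"x":0,"y":0,"z":0,"ax":0,"ay":0,"az":0},
])

```text
t: 29.85
eef_pos: [0.4791, -0.3194, 0.1666]
tool_rot: [0.0, 0.999, -0.035, 0.001]
contact_force: [-0.3, -0.3, -0.5]
gripper_width: 0.001
grasp_force: 0.0
```

```bash
python3 -c "
from h import *
go(inport('c',-.043,-.081),.121)"
```

```text
t 29.85 pos [ 0.4791 -0.3194  0.1666] head -3.96 tilt 0.1 F [-0.3 -0.3 -0.5] w 0.1
tool delta [-0.7  1.4 45.6] az 0.1
```

>>> jog_arm([
  {"fingers":0,"x":-1,"y":1,"z":25,"ax":0,"ay":0,"az":0},
  {"fingers":0,"x":0,"y":0,"z":20,"ax":0,"ay":0,"az":0},
  {"fingers":0,"x":0,"y":0,"z":0,"ax":0,"ay":0,"az":0},
  {"fingers":0,"x":8,"y":0,"z":0,"ax":0,"ay":0,"az":0},
  {"fingers":0,"x":9,"y":-3,"z":0,"ax":0,"ay":0,"az":0},
  {"fingers":0,"x":9,"y":-3,"z":0,"ax":0,"ay":0,"az":0},
  {"fingers":0,"x":9,"y":-3,"z":0,"ax":0,"ay":0,"az":0},
  {"fingers":0,"x":0,"y":0,"z":0,"ax":0,"ay":0,"az":0},
])

```text
t: 30.65
eef_pos: [0.5149, -0.3128, 0.1209]
tool_rot: [-0.0, 0.999, -0.034, 0.001]
contact_force: [-0.2, -0.2, 0.1]
gripper_width: 0.001
grasp_force: 0.0
```

```bash
python3 -c "
from h import *
go(inport('c',-.0085,-.072),.121)"
```

```text
t 30.65 pos [ 0.5149 -0.3128  0.1209] head -3.87 tilt 0.12 F [-0.2 -0.2  0.1] w 0.1
tool delta [-1.4  1.5 -0.1] az 0.2
```

>>> jog_arm([
  {"fingers":0,"x":-3,"y":0,"z":-25,"ax":0,"ay":0,"az":0},
  {"fingers":0,"x":15,"y":21,"z":0,"ax":0,"ay":0,"az":0},
  {"fingers":0,"x":0,"y":0,"z":25,"ax":0,"ay":0,"az":0},
  {"fingers":0,"x":3,"y":-9,"z":0,"ax":0,"ay":0,"az":0},
  {"fingers":0,"x":8,"y":-10,"z":0,"ax":0,"ay":0,"az":0},
  {"fingers":0,"x":9,"y":-11,"z":0,"ax":0,"ay":0,"az":0},
  {"fingers":0,"x":6,"y":-10,"z":0,"ax":0,"ay":0,"az":0},
  {"fingers":0,"x":0,"y":0,"z":0,"ax":0,"ay":0,"az":0},
])

```text
t: 31.45
eef_pos: [0.5544, -0.2961, 0.1218]
tool_rot: [0.001, 0.999, -0.034, 0.002]
contact_force: [2.3, -1.3, 1.5]
gripper_width: 0.006
grasp_force: 0.3
```

>>> jog_arm([
  {"fingers":0,"x":3,"y":-4,"z":0,"ax":0,"ay":0,"az":0},
  {"fingers":0,"x":0,"y":-4,"z":0,"ax":0,"ay":0,"az":0},
  {"fingers":0,"x":0,"y":-4,"z":0,"ax":0,"ay":0,"az":0},
  {"fingers":0,"x":0,"y":0,"z":0,"ax":0,"ay":0,"az":0},
  {"fingers":0,"x":0,"y":0,"z":0,"ax":0,"ay":0,"az":0},
  {"fingers":0,"x":0,"y":0,"z":0,"ax":0,"ay":0,"az":0},
  {"fingers":0,"x":0,"y":0,"z":0,"ax":0,"ay":0,"az":0},
  {"fingers":0,"x":0,"y":0,"z":0,"ax":0,"ay":0,"az":0},
])

```text
t: 32.25
eef_pos: [0.555, -0.2944, 0.1221]
tool_rot: [0.005, 0.999, -0.038, 0.002]
contact_force: [-0.4, -20.2, -2.7]
gripper_width: -0.002
grasp_force: 8.4
```

```bash
python3 -c "
from h import *
go(inport('c',.0315,-.049),.121)"
```

```text
t 32.25 pos [ 0.555  -0.2944  0.1221] head -4.35 tilt 0.64 F [ -0.4 -20.2  -2.7] w -0.2
tool delta [-0.  -0.3  1.1] az -0.3
```

Jaw c is at its stop, as b was. Now latch c.

>>> jog_arm([
  {"fingers":0,"x":0,"y":14,"z":0,"ax":0,"ay":0,"az":0},
  {"fingers":0,"x":0,"y":0,"z":-40,"ax":0,"ay":0,"az":0},
  {"fingers":0,"x":48,"y":0,"z":0,"ax":0,"ay":0,"az":0},
  {"fingers":0,"x":17,"y":-35,"z":0,"ax":0,"ay":0,"az":0},
  {"fingers":0,"x":0,"y":-45,"z":0,"ax":0,"ay":0,"az":0},
  {"fingers":0,"x":0,"y":-13,"z":0,"ax":0,"ay":0,"az":0},
  {"fingers":0,"x":0,"y":0,"z":0,"ax":0,"ay":0,"az":0},
  {"fingers":0,"x":0,"y":0,"z":0,"ax":0,"ay":0,"az":0},
])

```text
t: 33.05
eef_pos: [0.6256, -0.212, 0.1606]
tool_rot: [0.0, 0.999, -0.035, -0.0]
contact_force: [0.7, -0.8, 0.5]
gripper_width: 0.001
grasp_force: 0.0
```

```bash
python3 -c "
from h import *
go(inport('c',.098,.037),.121)"
```

```text
t 33.05 pos [ 0.6256 -0.212   0.1606] head -4.0 tilt 0.03 F [ 0.7 -0.8  0.5] w 0.1
tool delta [ 1.9  0.9 39.6] az 0.0
```

>>> jog_arm([
  {"fingers":0,"x":2,"y":0,"z":20,"ax":0,"ay":0,"az":0},
  {"fingers":0,"x":0,"y":0,"z":19,"ax":0,"ay":0,"az":0},
  {"fingers":0,"x":0,"y":11,"z":0,"ax":0,"ay":0,"az":0},
  {"fingers":0,"x":-1,"y":11,"z":0,"ax":0,"ay":0,"az":0},
  {"fingers":0,"x":-5,"y":10,"z":0,"ax":0,"ay":0,"az":0},
  {"fingers":0,"x":-5,"y":7,"z":0,"ax":0,"ay":0,"az":0},
  {"fingers":0,"x":-7,"y":5,"z":0,"ax":0,"ay":0,"az":0},
  {"fingers":0,"x":0,"y":0,"z":0,"ax":0,"ay":0,"az":0},
])

```text
t: 33.85
eef_pos: [0.6058, -0.2563, 0.1224]
tool_rot: [0.001, 0.999, -0.036, 0.0]
contact_force: [-0.4, 0.1, 0.5]
gripper_width: 0.001
grasp_force: 0.2
```

```bash
python3 -c "
from h import *
go(inport('c',.080,-.007),.121)"
```

```text
t 33.85 pos [ 0.6058 -0.2563  0.1224] head -4.14 tilt 0.08 F [-0.4  0.1  0.5] w 0.1
tool delta [ 0.4 -0.7  1.4] az -0.1
```

>>> jog_arm([
  {"fingers":0,"x":0,"y":-4,"z":-10,"ax":0,"ay":0,"az":0},
  {"fingers":0,"x":8,"y":0,"z":-20,"ax":0,"ay":0,"az":0},
  {"fingers":0,"x":18,"y":20,"z":0,"ax":0,"ay":0,"az":0},
  {"fingers":0,"x":0,"y":0,"z":15,"ax":0,"ay":0,"az":0},
  {"fingers":0,"x":0,"y":0,"z":16,"ax":0,"ay":0,"az":0},
  {"fingers":0,"x":-9,"y":0,"z":0,"ax":0,"ay":0,"az":0},
  {"fingers":0,"x":-11,"y":4,"z":0,"ax":0,"ay":0,"az":0},
  {"fingers":0,"x":-10,"y":3,"z":0,"ax":0,"ay":0,"az":0},
])

```text
t: 34.65
eef_pos: [0.6004, -0.2767, 0.1206]
tool_rot: [-0.0, 0.999, -0.035, 0.0]
contact_force: [2.5, 0.8, -1.8]
gripper_width: -0.002
grasp_force: 1.1
```

>>> jog_arm([
  {"fingers":0,"x":-4,"y":1,"z":0,"ax":0,"ay":0,"az":0},
  {"fingers":0,"x":-4,"y":0,"z":0,"ax":0,"ay":0,"az":0},
  {"fingers":0,"x":-4,"y":0,"z":0,"ax":0,"ay":0,"az":0},
  {"fingers":0,"x":0,"y":0,"z":0,"ax":0,"ay":0,"az":0},
  {"fingers":0,"x":0,"y":0,"z":0,"ax":0,"ay":0,"az":0},
  {"fingers":0,"x":0,"y":0,"z":0,"ax":0,"ay":0,"az":0},
  {"fingers":0,"x":0,"y":0,"z":0,"ax":0,"ay":0,"az":0},
  {"fingers":0,"x":0,"y":0,"z":0,"ax":0,"ay":0,"az":0},
])

```text
t: 35.45
eef_pos: [0.5972, -0.277, 0.1225]
tool_rot: [0.001, 0.999, -0.034, 0.008]
contact_force: [22.7, -1.9, -13.7]
gripper_width: -0.004
grasp_force: 11.0
```

```bash
python3 -c "
from h import *
go(inport('c',.073,-.030),.121)"
```

```text
t 35.45 pos [ 0.5972 -0.277   0.1225] head -3.87 tilt 0.98 F [ 22.7  -1.9 -13.7] w -0.3
tool delta [0.6 1.1 1.6] az 0.2
```

Same stop reached as b. Withdraw and take a last look.

>>> jog_arm([
  {"fingers":0,"x":18,"y":0,"z":0,"ax":0,"ay":0,"az":0},
  {"fingers":0,"x":5,"y":0,"z":-35,"ax":0,"ay":0,"az":0},
  {"fingers":0,"x":0,"y":0,"z":-45,"ax":0,"ay":0,"az":0},
  {"fingers":0,"x":-10,"y":35,"z":-20,"ax":0,"ay":0,"az":0},
  {"fingers":0,"x":-25,"y":40,"z":0,"ax":0,"ay":0,"az":0},
  {"fingers":0,"x":-30,"y":40,"z":0,"ax":0,"ay":0,"az":0},
  {"fingers":0,"x":-30,"y":40,"z":0,"ax":0,"ay":0,"az":0},
  {"fingers":0,"x":-30,"y":40,"z":0,"ax":0,"ay":0,"az":0},
])

```text
t: 36.25
eef_pos: [0.4713, -0.4662, 0.2214]
tool_rot: [0.0, 0.999, -0.035, 0.0]
contact_force: [0.3, -0.8, -0.2]
gripper_width: 0.001
grasp_force: 0.0
```

>>> jog_arm([
  {"fingers":0,"x":-30,"y":40,"z":0,"ax":0,"ay":0,"az":0},
  {"fingers":0,"x":-30,"y":40,"z":0,"ax":0,"ay":0,"az":0},
  {"fingers":0,"x":-20,"y":40,"z":0,"ax":0,"ay":0,"az":0},
  {"fingers":0,"x":0,"y":0,"z":0,"ax":0,"ay":0,"az":0},
  {"fingers":0,"x":0,"y":0,"z":0,"ax":0,"ay":0,"az":0},
  {"fingers":0,"x":0,"y":0,"z":0,"ax":0,"ay":0,"az":0},
  {"fingers":0,"x":0,"y":0,"z":0,"ax":0,"ay":0,"az":0},
  {"fingers":0,"x":0,"y":0,"z":0,"ax":0,"ay":0,"az":0},
])

```text
t: 37.05
eef_pos: [0.3869, -0.5775, 0.2206]
tool_rot: [-0.0, 0.999, -0.034, 0.0]
contact_force: [-0.4, -0.6, -0.1]
gripper_width: -0.0
grasp_force: 0.0
```

```bash
python3 -c "
from h import *
t=cam('top'); s=cam('scene')
b=lambda c:cv2.cvtColor(c['pixels'],cv2.COLOR_RGB2BGR)
a=cv2.resize(b(t)[120:245,160:480],(800,312),interpolation=cv2.INTER_CUBIC); d=cv2.resize(b(s)[150:340,130:650],(786,288),interpolation=cv2.INTER_CUBIC)
d=cv2.copyMakeBorder(d,0,0,0,800-d.shape[1],cv2.BORDER_CONSTANT)
cv2.imwrite('pics/fin.png',np.vstack([a,d])[:600])"
```

View pics/fin.png

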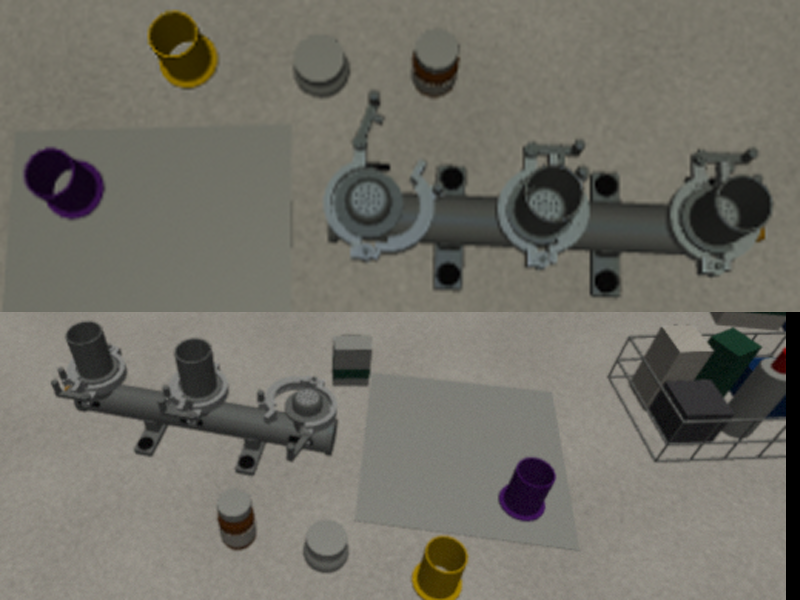

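Both funnels are seated upright on ports b and c, with jaws closed and both latches lying along −y (tops at (555,150) and (725,157)). The bystanders haven't moved and no steel funnel is left on the bench.

```bash
python3 -c "
from station import bot
print(bot.hand_in())"
```

```text
the job is handed in; nothing more can be done
None
```

I pushed both steel funnels fully home on the middle and right ports, shut each jaw and then its latch, left the jars and carton where they stood, and handed the job in; no verdict came back.

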